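# Load the plate-shear service kit

## Robot

A 6-joint arm with a two-finger parallel gripper is mounted at the origin on the work surface. World frame = base frame: x ahead of the robot, y to its left, z up, the work surface at z = 0. Lengths are in m, angles in degrees, forces in N, time in s.
With the tool pointing down it reaches from about 0.4 to 0.825 m from the base axis. Payload 7 kg.
Tool frame: the origin (TCP) lies midway between the tips of the shut fingers; the grasp point (between the pads) lies r.grip_depth behind it (r.grip_depth is the distance from the TCP to the grasp point, in m); z points along the fingers, y is the line along which they close (so a half turn about z gives the same grasp; the last joint's range is limited). The gripper opens to 88 mm and grips with 3 to 60 N. Pads are 19 mm wide; open, the fingers measure 130 mm over their backs; the gripper's body (78 mm by 193 mm) begins 47 mm behind the grasp point.
Start: joints at [-52.363, 20.546, 0.682, 0, -70.136, -16.507], TCP at [0.243, -0.63, 0.227] pointing down, gripper open.
Joint ranges: [-176.03, 176.03], [-82.01, 121.73], [-58.28, 71.71], [-173.87, 95.51], [-174.79, -0.11], [-173.66, 173.66]. Speed limits (degrees/s): [136.94, 136.94, 172.46, 180, 180, 180].

## Interface

Orientations are given as [roll, pitch, yaw] about the fixed x, y, z axes, in that order (R = Rz(yaw) Ry(pitch) Rx(roll)).
In Python, from plant import r gives the robot as it stands.
- The arm moves only by the shell command python3 drive.py 'ROWS' [OPENING] [FORCE]. ROWS is a JSON list of rows, 1 to 12 of them, each of 6 numbers: dx, dy, dz in m, then a rotation vector rx, ry, rz in degrees; each row is the pose to reach, as a shift and turn from the pose commanded when the command began, along the tool's axes at that moment; what a row does not reach only later rows make up. A row lasts 1/12 s, in which the tool goes at most 0.0417 m and 7.16 degrees, less where a joint would pass 70% of its speed; a pose out of reach is approached as far as the arm can. OPENING is the finger opening in m, set as the command begins (- or left out keeps the last). The fingers move at their own pace and stop on an object; FORCE is the grip in N (left out, the last holds). Time passes only in rows, so rows that do not move let the fingers close. It prints the time, the measured TCP pose, the force, the opening and the grip force at its end.
- r.get_state(): the state, without advancing time (a new reading comes with each control period).
- r.capture(name): name is "side" or "top" or "wrist"; returns a dict with "frame" (480x640x3 uint8, red, green, blue), "z_map" (480x640 float32, m along the optical axis (not along the pixel's ray), 0 where there is no reading), "fx", "fy", "cx", "cy" (pixels), "cam_to_world" (4x4, takes a point from camera to world coordinates). Camera axes: x right, y down, z forward; pixel columns grow to the right and rows downward; lengths in m; the calibration is good to about 2 mm. A picture is of the moment at which its call begins.
- r.close_job(): hands the job in; it is judged then, once.
The state is a dict: "time_s": time; "joints": joint angles; "qd": joint speeds; "joint_torque": joint torques, N m; "tcp_pos": TCP position; "eef_rot": TCP orientation; "contact_force": force on the tool from outside, world axes, zero at the start; "moment": the same for the moment, N m; "gripper_width": finger opening in m; "gripper_force": force on a finger pad.
Only numpy, scipy, OpenCV 4.12 (cv2) and the standard library are available. Lean on these libraries where they do the work, as an engineer would, in place of code of your own. Each camera call takes 0.05 s, during which the arm holds its last target. There are 200 camera calls.

## Task

Load the service kit for the plate shear: move every blade from the wooden stand into the blue rack, one to a slot, lowering each gently down its guides (not letting it drop) until it is fully home, and once all of them are in, swing the red keeper bar fully shut over them. Stand every blue grease tin upright on the floor of a free cell of the grey crate, one to a cell, before or after the blades as you like. Leave the jars already in the crate and the other things on the bench where they are.

Things in the scene. Friction and masses are not known exactly. Their poses are not given: they have to be found in the camera images.
- rack: blue rack fixed to the bench: base 150 (its x) x 190 (y) x 10 thick, three slots along rack x, 55 apart in y, between white vertical guides. Guides and blue end walls rise to 74 above the bench, tops rounded (radius 4) as lead-in. A slot is 10 wide (y), 116 long between end walls (x). Origin: centre of underside.
- keeper (a joint): red keeper bar, 8 diameter, 186 long along rack y, on arms hinged at rack x +74, height 45. 0 = shut (at its stop; bar at rack x +45, height 97, 3 above the top edge of seated blades); 1.25 rad = swung fully open to the rack's +x side (x +114, height 89; 105 at most on the way). Stiff hinge: stays where left, about 2 N to push. Starts open; a blade standing proud blocks it.
- keeper_bar (a point): middle of the red keeper bar (on its centre line); moves with the bar
- stand: wooden stand fixed on the bench, 140 (its x) x 180 (its y), base 12 thick; blocks up to 48 above the bench form three slots along its x, 10 wide, 55 apart in its y. Origin at the centre of its underside.
- crate: grey open crate fixed on the bench, 168 (its x) x 252 (its y) x 24 tall, walls and dividers 4 thick, 2 x 3 cells each about 78 x 78 with centres at crate x = -41, +41 and crate y = -83, 0, +83, floor 4 above the bench. Neighbours stand 82 apart, so gripping along the cells' diagonal leaves most finger room. Origin at the centre of its underside.
- slot0 (a point): centre of the floor of the guide slot at rack x 0, y -55, 10 above the bench, where the origin of a seated blade lies; x along the slot
- slot1 (a point): centre of the floor of the guide slot at rack x 0, y +0, 10 above the bench, where the origin of a seated blade lies; x along the slot
- slot2 (a point): centre of the floor of the guide slot at rack x 0, y +55, 10 above the bench, where the origin of a seated blade lies; x along the slot
- blade0: shear blade, steel plate 110 long (x) x 6 thick (y) x 80 tall (z), orange grip 60 long x 16 thick x 40 tall centred on its top edge: 120 tall in all, 420 g; origin mid bottom edge of the plate, z up, ends alike. Starts upright in a slot of the wooden stand, origin 12 above the bench; lifts straight out. May be absent.
- blade1: shear blade, steel plate 110 long (x) x 6 thick (y) x 80 tall (z), orange grip 60 long x 16 thick x 40 tall centred on its top edge: 120 tall in all, 420 g; origin mid bottom edge of the plate, z up, ends alike. Starts upright in a slot of the wooden stand, origin 12 above the bench; lifts straight out. May be absent.
- blade2: shear blade, steel plate 110 long (x) x 6 thick (y) x 80 tall (z), orange grip 60 long x 16 thick x 40 tall centred on its top edge: 120 tall in all, 420 g; origin mid bottom edge of the plate, z up, ends alike. Starts upright in a slot of the wooden stand, origin 12 above the bench; lifts straight out. May be absent.
- tin0: blue closed grease tin, upright cylinder 60 diameter x 60 tall, about 250 g, bottom-heavy; origin at the centre of its underside, z up. Starts standing on the bench. May be absent.
- tin1: blue closed grease tin, upright cylinder 60 diameter x 60 tall, about 250 g, bottom-heavy; origin at the centre of its underside, z up. Starts standing on the bench. May be absent.
- tin2: blue closed grease tin, upright cylinder 60 diameter x 60 tall, about 250 g, bottom-heavy; origin at the centre of its underside, z up. Starts standing on the bench. May be absent.
- tin3: blue closed grease tin, upright cylinder 60 diameter x 60 tall, about 250 g, bottom-heavy; origin at the centre of its underside, z up. Starts standing on the bench. May be absent.
- jar0: amber jar with black lid, 56 diameter x 75 tall, already standing in a cell of the crate and to be left there; origin at the centre of its underside. May be absent.
- jar1: amber jar with black lid, 56 diameter x 75 tall, already standing in a cell of the crate and to be left there; origin at the centre of its underside. May be absent.
- jar2: amber jar with black lid, 56 diameter x 75 tall, already standing in a cell of the crate and to be left there; origin at the centre of its underside. May be absent.
- screwdriver: screwdriver lying on the bench, a bystander, about 200 long along its x
- wrench: wrench lying on the bench, a bystander, about 180 long along its x
- flange: aluminium pump flange, bystander, 80 diameter x 50 tall; origin under its centre
- cup: white mug, bystander, 80 diameter x 90 tall; origin under its centre

How it is judged:
By the outcome, as a careful person would: the job done as asked, in the order asked, and still so for the second after the job is handed in, with the robot touching nothing.
Of blade0, blade1, blade2 only 2 to 3 are there at a start; the rules pass over those that are not, and their reading is None.
Of tin0, tin1, tin2, tin3 only 3 to 4 are there at a start; the rules pass over those that are not, and their reading is None.
Of jar0, jar1, jar2 only 1 to 2 are there at a start; the rules pass over those that are not, and their reading is None.
At some moment in a run one of tin0, tin1, tin2, tin3 may be knocked a few centimetres aside while the robot is not near it.
It also fails if it takes over 210 s, if anything falls off the work surface, if the arm or the gripper's body presses on something with over 40 N, if the wrist force passes 120 N, or if a joint passes its speed limit or range.

## Working session

There is one attempt and no reset: what is moved stays moved. The work goes in short steps, Python scripts to look and compute and a shell command to move; the robot and the scene stay as the last step left them, time stands still between calls to the robot, and variables do not carry over. Pictures are saved under pics/ and viewed, at most 14 in all, crops included, and the job is handed in when it is done.

```bash
ls; mkdir -p pics; python3 - <<'E'
from plant import r
import cv2,numpy as np
print(r.get_state(), r.grip_depth)
for n in("top","side","wrist"):
    c=r.capture(n); cv2.imwrite(f"pics/{n}0.png",c["frame"][:,:,::-1]); np.savez(f"{n}0.npz",**c)
    print(n,c["fx"],c["cx"],c["cy"],np.round(c["cam_to_world"],3).tolist())
E
```

```text
drive.py
pics
plant.py
{'time_s': 0.0, 'joints': array([-5.23644669e+01,  2.05913682e+01,  6.33693330e-01, -1.82059603e-02,
       -7.01342447e+01, -1.65052866e+01]), 'qd': array([ 0.07682458, -0.11443645,  0.04165453,  0.0775157 , -0.04624703,
       -0.10076692]), 'joint_torque': array([ 2.14296539e-03, -5.82722032e+01,  2.93049413e+01,  6.99694008e+00,
        6.69937843e-03, -1.22665606e-04]), 'tcp_pos': array([ 0.24310823, -0.62919131,  0.22562884]), 'eef_rot': array([ 1.79907005e+02, -9.70750785e-03, -1.58875946e+02]), 'contact_force': array([0.51798873, 0.15753673, 0.13467243]), 'moment': array([-0.04126338, -0.04719408, -0.02984411]), 'gripper_force': 0.0, 'gripper_width': 0.08794033649853282} 0.0188
top 515.3927780929833 322.15117113675717 242.71624754374542 [[-0.012, -0.996, 0.083, 0.431], [-1.0, 0.014, 0.02, -0.029], [-0.022, -0.082, -0.996, 1.22], [0.0, 0.0, 0.0, 1.0]]
side 527.3109042492651 320.0575435096185 245.7584485010391 [[-0.961, -0.218, 0.172, 0.339], [-0.278, 0.744, -0.607, 0.679], [0.005, -0.631, -0.775, 0.996], [0.0, 0.0, 0.0, 1.0]]
wrist 400.77052340660197 320.63334981486764 235.96008390717193 [[-0.36, 0.896, 0.26, 0.172], [0.933, 0.346, 0.102, -0.657], [0.002, 0.28, -0.96, 0.383], [0.0, 0.0, 0.0, 1.0]]
```

View pics/top0.png

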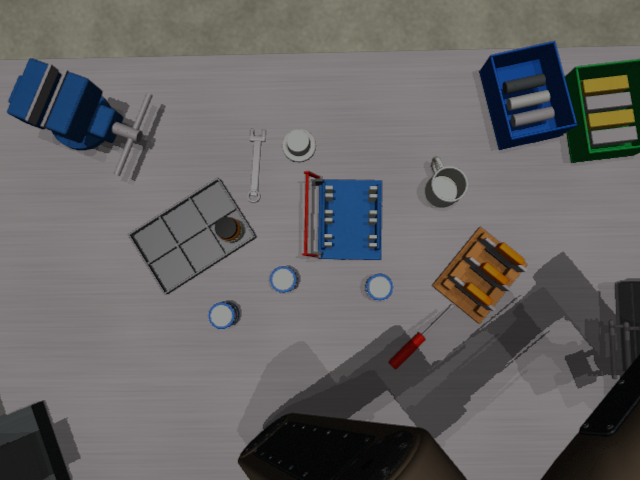

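View pics/side0.png

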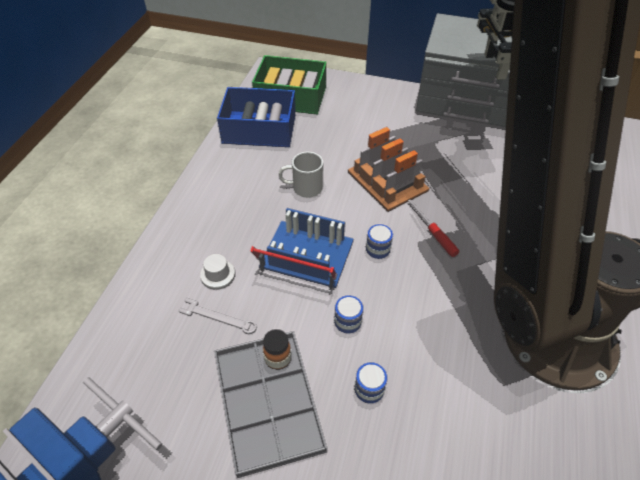

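The top view shows the rack at (345,220), with the open keeper bar on its left at (307,215). The crate is at (193,235), with one jar at (229,229). Three tins sit at (283,279), (378,287) and (223,315), and the stand with three blades is at (480,272). The side view shows the same three tins, one jar and three blades. Next I'll measure.

```bash
cat > h.py <<'E'
import numpy as np, cv2
def world(c):
    z=c["z_map"]; v,u=np.mgrid[:480,:640]
    P=np.stack([(u-c["cx"])/c["fx"]*z,(v-c["cy"])/c["fy"]*z,z,np.ones_like(z)],-1)@c["cam_to_world"].T
    return P[...,:3], z>0
def hsv(c): return cv2.cvtColor(c["frame"],cv2.COLOR_RGB2HSV)
def rect(P): # centre, dims, angle of min area rect in mm
    (x,y),(w,h),a=cv2.minAreaRect((P[:,:2]*1000).astype(np.float32)); 
    if w<h: w,h,a=h,w,a+90
    return np.round([x,y,w,h,(a+90)%180-90],1)
def comps(m,minA=25):
    n,l,s,ce=cv2.connectedComponentsWithStats(m.astype(np.uint8))
    return [(l==i,s[i],ce[i]) for i in range(1,n) if s[i,4]>=minA]
E
python3 - <<'E'
from h import *
for n in("top","side"):
    c=dict(np.load(n+"0.npz")); P,ok=world(c); H=hsv(c); z=P[...,2]
    area=ok&(P[...,0]>.2)&(P[...,0]<.85)&(abs(P[...,1])<.45)
    print(n,"bench z",np.percentile(z[area&(abs(z)<.02)],[5,50,95]).round(4))
    org=area&(H[...,0]>5)&(H[...,0]<20)&(H[...,1]>150)&(z>.075)
    for m,s,ce in comps(org): 
        q=P[m]; t=q[q[:,2]>np.percentile(q[:,2],90)-.006]; print("orange",ce.round(),len(q),rect(t),q[:,2].max().round(4),np.percentile(q[:,2],90).round(4))
    red=area&((H[...,0]<5)|(H[...,0]>174))&(H[...,1]>150)&(z>.06)
    for m,s,ce in comps(red): q=P[m]; t=q[q[:,2]>.08]; print("red",ce.round(),rect(t),np.median(t[:,2]).round(4))
    wh=area&(abs(z-.06)<.012)&(H[...,1]<90)
    for m,s,ce in comps(wh,80):
        q=P[m]; print("tin?",ce.round(),len(q),rect(q),cv2.minEnclosingCircle((q[:,:2]*1000).astype(np.float32)),np.median(q[:,2]).round(4))
    gd=area&(z>.062)&(z<.08)&(H[...,1]<60)
    for m,s,ce in comps(gd,8): print("guide?",ce.round(),len(P[m]),rect(P[m]),P[m][:,2].max().round(4))
    # crate walls
    cr=area&(z>.016)&(z<.03)&(H[...,1]<80)
    for m,s,ce in comps(cr,150): print("crate?",ce.round(),len(P[m]),rect(P[m]))
    rk=area&(H[...,0]>100)&(H[...,0]<125)&(H[...,1]>130)&(z>.005)
    for m,s,ce in comps(rk,300): print("blue",ce.round(),rect(P[m]),rect(P[m&(z<.02)]))
    st=area&(H[...,0]>5)&(H[...,0]<20)&(H[...,1]>110)&(z<.06)&(z>.03)
    for m,s,ce in comps(st,20): print("stand blocks",ce.round(),rect(P[m]))
E
```

```text
top bench z [-0.0039  0.0005  0.0103]
orange [509. 254.] 230 [ 493.5 -404.1   58.4   14.9   49.2] 0.1383 0.1339
orange [494. 274.] 252 [ 452.3 -369.    60.1   17.    48.3] 0.139 0.1336
orange [478. 294.] 211 [ 410.3 -334.    59.7   16.1   50.1] 0.139 0.1333
red [307. 213.] [589.6  24.  185.1  23.1  -2. ] 0.1029
tin? [298. 140.] 334 [ 7.663e+02  4.970e+01  5.110e+01  4.900e+01 -7.000e-01] ((766.6508178710938, 48.84566879272461), 26.15890121459961) 0.0506
tin? [456. 178.] 109 [ 664.8 -305.2   70.9   32.9   37.5] ((654.8888549804688, -292.2504577636719), 35.43614196777344) 0.059
tin? [436. 195.] 88 [ 634.2 -270.2   75.7   28.    44.4] ((644.0079345703125, -280.15985107421875), 37.86527633666992) 0.0592
tin? [501. 256.] 124 [ 492.3 -403.5  108.4    3.1   49.4] ((492.73773193359375, -403.9206237792969), 54.2143669128418) 0.06
tin? [484. 274.] 91 [ 450.8 -366.9  109.     4.8   48. ] ((450.7509765625, -366.9149169921875), 54.54010772705078) 0.0579
tin? [283. 279.] 366 [446.4  85.5  48.3  45.   89.1] ((446.7806396484375, 85.45690155029297), 24.300195693969727) 0.0604
tin? [379. 287.] 375 [ 4
[... 7208 characters left out ...]
3  12.8] 0.0637
guide? [116. 402.] 10 [795.  412.5  11.9   4.1 -40.8] 0.0796
guide? [127. 419.] 104 [757.  432.3  35.7  32.9   3.7] 0.0799
guide? [140. 425.] 26 [733.6 438.8  29.3   6.  -23. ] 0.0799
guide? [150. 433.] 20 [710.7 446.9  21.4   4.6 -24.4] 0.08
crate? [268. 405.] 1798 [549.3 303.9 255.  168.6 -58. ]
blue [313. 247.] [582.5 -63.4 186.1 155.   -2.2] [582.7 -69.8 185.2 142.3  -2.2]
stand blocks [367. 169.] [ 500.8 -349.1   43.8   22.8  -33.9]
stand blocks [380. 181.] [ 458.2 -316.6   43.7   27.8  -38.2]
stand blocks [420. 178.] [ 364.6 -359.3   21.6   20.8  -55. ]
stand blocks [391. 191.] [ 426.3 -287.    23.4   18.2   46.4]
stand blocks [277. 355.] [554.5 227.2  50.4  25.6  22.9]
```

```bash
cat > go.py <<'E'
# prints shift+turn in tool axes to reach targets "x,y,z,yaw" (mm,deg; tool down); first from the current pose, each next from the previous target
import sys, numpy as np
from plant import r
from scipy.spatial.transform import Rotation as R
s=r.get_state(); p=s["tcp_pos"]*1000; Rc=R.from_euler("xyz",s["eef_rot"],degrees=True)
print("t",round(s["time_s"],2),"tcp",p.round(1),"rot",s["eef_rot"].round(2),"F",s["contact_force"].round(1),"j",s["joints"].round(0),"w",round(s["gripper_width"]*1000,1))
for a in sys.argv[1:]:
    x,y,z,w=map(float,a.split(",")); Rt=R.from_euler("xyz",[180,0,w],degrees=True); t=np.array([x,y,z])
    d=Rc.inv().apply(t-p)/1000; v=(Rc.inv()*Rt).as_rotvec(degrees=True)
    print(a,"->",d.round(4).tolist(),v.round(2).tolist(),"rows",max(np.linalg.norm(d)/.0417,np.linalg.norm(v)/7.16).round(1))
    p,Rc=t,Rt
E
python3 go.py 450,-366,290,-130.7 585,-70,290,-91.6
```

```text
t 0.15 tcp [ 243.2 -629.3  225.8] rot [ 1.7993e+02 -1.0000e-02 -1.5887e+02] F [0.4 0.7 0.5] j [-52.  21.   1.  -0. -70. -17.] w 87.6
450,-366,290,-130.7 -> [-0.2878, 0.1711, -0.064] [0.07, 0.01, -28.17] rows 8.2
585,-70,290,-91.6 -> [-0.3124, 0.0907, 0.0] [-0.0, 0.0, -39.1] rows 7.8
```

```bash
python3 drive.py '[[0,0,-0.035,0,0,0],[-0.03,0.018,-0.06,0,0,-3],[-0.065,0.038,-0.064,0,0,-8],[-0.1,0.06,-0.064,0,0,-12],[-0.135,0.08,-0.064,0,0,-16],[-0.17,0.1,-0.064,0,0,-20],[-0.205,0.122,-0.064,0,0,-24],[-0.24,0.142,-0.064,0,0,-28],[-0.27,0.16,-0.064,0,0,-28],[-0.288,0.171,-0.064,0,0,-28],[-0.288,0.171,-0.064,0,0,-28]]' 0.034 20
python3 - <<'E'
from plant import r
from h import *
c=r.capture("wrist"); np.savez("wrist1.npz",**c); cv2.imwrite("pics/wrist1.png",c["frame"][:,:,::-1])
P,ok=world(c);H=hsv(c);z=P[...,2]
org=ok&(H[...,0]>5)&(H[...,0]<20)&(H[...,1]>150)&(z>.075)
for m,s,ce in comps(org,100):
    q=P[m]; t=q[q[:,2]>np.percentile(q[:,2],90)-.006]; print("orange",ce.round(),len(q),rect(t),np.median(t[:,2]).round(4))
E
python3 go.py
```

```text
time_s: 1.07
tcp_pos: [0.4525, -0.3632, 0.2904]
eef_rot: [180.0, 0.0, -130.7]
contact_force: [-0.6, -0.3, -0.9]
gripper_width: 0.0341
gripper_force: 0.0
orange [254. 205.] 1793 [ 490.6 -404.7   59.    16.1   49.6] 0.131
orange [319. 205.] 1445 [ 449.2 -369.1   58.9   15.2   49.6] 0.1311
orange [385. 204.] 1765 [ 406.6 -333.8   59.    16.3   49.7] 0.1311
t 1.12 tcp [ 451.5 -364.5  290.4] rot [ 1.7998e+02  1.0000e-02 -1.3068e+02] F [-0.5 -0.4 -0.2] j [-20.  10.  -6.  -0. -75. -21.] w 34.0
```

View pics/wrist1.png

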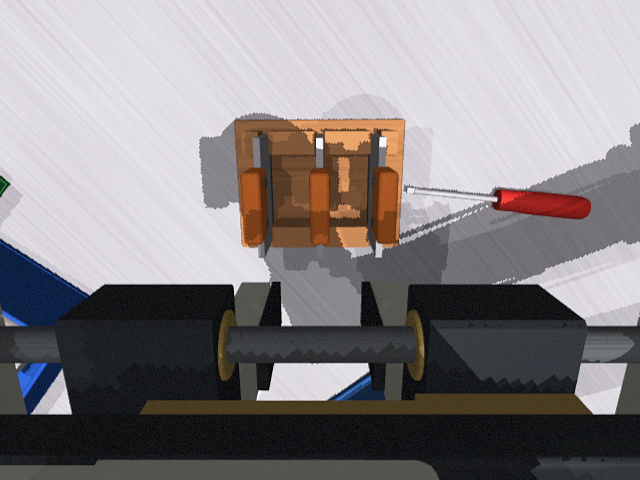

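The wrist view shows the three grips at (254,205), (319,205) and (385,204), with the fingers straddling column ~318. I'll go for the middle blade.

```bash
python3 go.py 449.2,-368.6,150,-130.4 449.2,-368.6,95,-130.4
```

```text
t 1.12 tcp [ 451.5 -364.5  290.4] rot [ 1.7998e+02  1.0000e-02 -1.3068e+02] F [-0.5 -0.4 -0.2] j [-20.  10.  -6.  -0. -75. -21.] w 34.0
449.2,-368.6,150,-130.4 -> [0.0046, -0.001, 0.1404] [0.02, 0.01, -0.28] rows 3.4
449.2,-368.6,95,-130.4 -> [-0.0, -0.0, 0.055] [0.0, 0.0, 0.0] rows 1.3
```

```bash
python3 drive.py '[[0.002,-0.001,0.04,0,0,0],[0.0025,-0.001,0.08,0,0,0],[0.0025,-0.001,0.115,0,0,0],[0.0025,-0.001,0.125,0,0,0],[0.0025,-0.001,0.125,0,0,0]]'; python3 go.py 449.2,-368.6,95,-130.4
python3 - <<'E'
from plant import r
from h import *
c=r.capture("wrist"); cv2.imwrite("pics/wrist2.png",c["frame"][:,:,::-1])
E
```

```text
time_s: 1.53
tcp_pos: [0.4472, -0.3686, 0.1627]
eef_rot: [179.7, -0.1, -130.9]
contact_force: [-0.3, -0.3, 1.1]
gripper_width: 0.0338
gripper_force: 0.0
t 1.53 tcp [ 447.2 -368.6  162.7] rot [ 1.7966e+02 -1.1000e-01 -1.3093e+02] F [-0.3 -0.3  1.1] j [-20.  15. -16.  -0. -59. -21.] w 33.8
449.2,-368.6,95,-130.4 -> [-0.0014, -0.0019, 0.0677] [0.34, -0.11, -0.53] rows 1.6
```

View pics/wrist2.png

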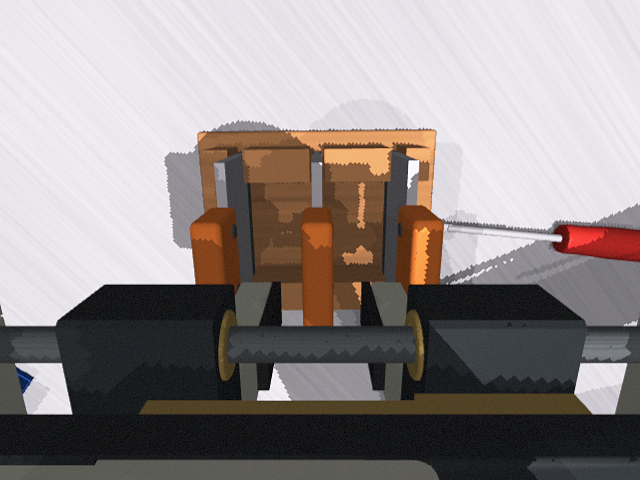

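The middle grip at column 317 is centred between the fingers (about 260 and 378), so I'll descend and grip.

```bash
python3 drive.py '[[0,0,0.03,0,0,0],[0,0,0.055,0,0,0],[0,0,0.07,0,0,0],[0,0,0.07,0,0,0]]'
python3 drive.py '[[0,0,0,0,0,0],[0,0,0,0,0,0],[0,0,0,0,0,0],[0,0,0,0,0,0],[0,0,0,0,0,0]]' 0.0 40
python3 drive.py '[[0,0,-0.02,0,0,0],[0,0,-0.05,0,0,0],[0,0,-0.085,0,0,0],[0,0,-0.12,0,0,0],[0,0,-0.15,0,0,0],[0,0,-0.15,0,0,0],[0,0,-0.15,0,0,0]]'; python3 go.py 585,-70,245,-91.6
```

```text
time_s: 1.92
tcp_pos: [0.4491, -0.369, 0.095]
eef_rot: [179.9, -0.0, -130.9]
contact_force: [-0.3, 0.7, 0.3]
gripper_width: 0.0338
gripper_force: 0.0
time_s: 2.33
tcp_pos: [0.4501, -0.3691, 0.0977]
eef_rot: [-179.9, 0.0, -130.8]
contact_force: [-1.6, 3.2, 8.1]
gripper_width: 0.0155
gripper_force: 39.9
time_s: 2.92
tcp_pos: [0.4501, -0.3689, 0.2479]
eef_rot: [-179.8, 0.1, -130.9]
contact_force: [-0.9, 0.1, -6.2]
gripper_width: 0.0163
gripper_force: 40.0
t 2.92 tcp [ 450.1 -368.9  247.9] rot [-1.7976e+02  1.1000e-01 -1.3088e+02] F [-0.9  0.1 -6.2] j [-20.  11. -10.  -0. -69. -21.] w 16.3
585,-70,245,-91.6 -> [-0.3143, 0.0937, 0.0031] [-0.26, 0.02, -39.28] rows 7.9
```

```bash
python3 drive.py '[[-0.02,0.006,0,0,0,-3],[-0.05,0.015,0,0,0,-7],[-0.085,0.025,0,0,0,-11],[-0.12,0.036,0,0,0,-16],[-0.16,0.048,0,0,0,-21],[-0.2,0.06,0,0,0,-26],[-0.235,0.071,0,0,0,-31],[-0.27,0.081,0,0,0,-35],[-0.295,0.088,0,0,0,-38],[-0.308,0.092,0,0,0,-39.2],[-0.314,0.0937,0.002,0,0,-39.2],[-0.314,0.0937,0.002,0,0,-39.2]]'
python3 drive.py '[[0,0,0,0,0,0],[0,0,0,0,0,0],[0,0,0,0,0,0]]'
python3 - <<'E'
from plant import r
from h import *
c=r.capture("wrist"); np.savez("wrist3.npz",**c); cv2.imwrite("pics/wrist3.png",c["frame"][:,:,::-1])
P,ok=world(c);H=hsv(c);z=P[...,2]
gd=ok&(z>.05)&(z<.085)&(H[...,1]<60)
for m,s,ce in comps(gd,15): print("guide?",ce.round(),m.sum(),rect(P[m]),P[m][:,2].max().round(4))
for k,(a,b) in {"orange":(5,20)}.items():
    o=ok&(H[...,0]>5)&(H[...,0]<20)&(H[...,1]>150)&(z>.15)
    for m,s,ce in comps(o,50): print(k,ce.round(),rect(P[m]),P[m][:,2].max())
bl=ok&(H[...,0]>100)&(H[...,0]<125)&(H[...,1]>130)
for m,s,ce in comps(bl,300): print("blue",ce.round(),rect(P[m]),np.percentile(P[m][:,2],[5,50,95]).round(3))
E
python3 go.py
```

```text
time_s: 3.92
tcp_pos: [0.5834, -0.0691, 0.2417]
eef_rot: [179.8, -0.0, -91.7]
contact_force: [-0.5, -1.0, -3.9]
gripper_width: 0.0157
gripper_force: 40.0
time_s: 4.17
tcp_pos: [0.5834, -0.0712, 0.2435]
eef_rot: [180.0, -0.0, -91.8]
contact_force: [-0.2, 0.8, -4.1]
gripper_width: 0.0161
gripper_force: 40.0
guide? [486. 124.] 369 [ 431.7 -136.8   60.9   41.9   51.5] 0.0601
guide? [511. 134.] 2745 [ 423.5 -130.    48.3   47.4  -45.9] 0.0625
guide? [242. 155.] 271 [ 646.5 -120.8   15.9    7.8   88.4] 0.075
guide? [263. 155.] 246 [ 628.7 -120.2   15.8    7.9   88.1] 0.0747
guide? [308. 156.] 200 [ 591.9 -119.4   15.4    7.4   87.8] 0.0755
guide? [330. 155.] 181 [ 574.  -118.5   15.9    7.3   88.6] 0.0748
guide? [374. 155.] 246 [ 537.2 -117.3   16.     7.9   87.2] 0.0752
guide? [395. 155.] 275 [ 519.1 -116.8   16.     8.2   88. ] 0.0752
guide? [248. 268.] 302 [650.3 -20.7  17.6   9.6  85.5] 0.0747
guide? [268. 268.] 282 [631.8 -19.9  18.2   8.1  88.7] 0.0749
guide? [370. 268.] 285 [539.8 -17.3  17.6   9.1 -89.9] 0.0752
guide? [390. 268.] 306 [520.2 -16.7  17.9  12.2  89.2] 0.0748
guide? [227. 281.] 54 [ 6.738e+02 -4.200e+00  1.330e+01  5.500e+00 -1.000e-01] 0.0558
guide? [410. 281.] 62 [499.5   1.3  13.2   5.3 -10.1] 0.0561
orange [321. 283.] [581.7 -91.   25.9  19.8  84.7] 0.3218311521789003
orange [321. 381.] [583.  -71.2  48.4  15.6  88.3] 0.3357810251429905
blue [508. 132.] [ 424.3 -130.5   58.8   58.1  -13.5] [0.058 0.06  0.061]
blue [319. 194.] [584.1 -68.8 189.3 148.4  -1.7] [0.008 0.01  0.073]
t 4.22 tcp [583.6 -71.2 243.6] rot [180.     0.   -91.77] F [-0.6 -1.  -3.7] j [ 12.  12.  -9.  -0. -69. -14.] w 16.0
```

View pics/wrist3.png

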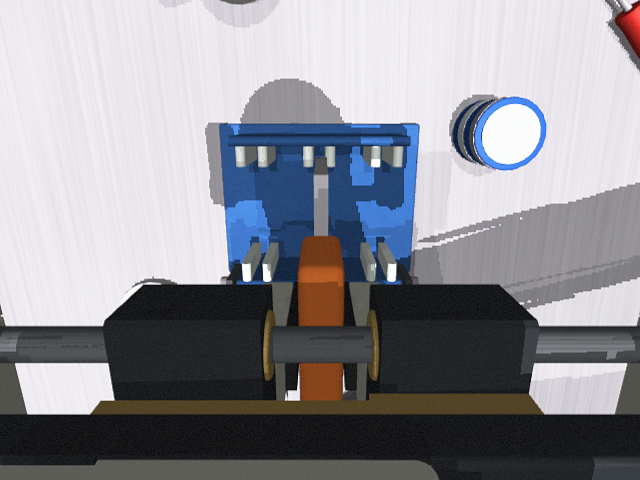

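Rack in the wrist view: guide tops at (242–395,155) and (248–390,268). Its centre is about (584.4,−68.8) mm and the slots run at 88.2°. The held blade is centred at column 321.

```bash
python3 drive.py '[[-0.0024,-0.0008,0.015,0,0,0],[-0.0024,-0.0008,0.04,0,0,0],[-0.0024,-0.0008,0.06,0,0,0],[-0.0024,-0.0008,0.07,0,0,0],[-0.0024,-0.0008,0.07,0,0,0],[-0.0024,-0.0008,0.07,0,0,0]]'
python3 drive.py '[[0,0,0.005,0,0,0],[0,0,0.01,0,0,0],[0,0,0.015,0,0,0],[0,0,0.02,0,0,0],[0,0,0.025,0,0,0],[0,0,0.03,0,0,0]]'; python3 go.py 584.4,-68.8,94,-91.75
```

```text
time_s: 4.72
tcp_pos: [0.585, -0.0683, 0.1739]
eef_rot: [180.0, -0.0, -91.7]
contact_force: [0.3, 0.6, -3.8]
gripper_width: 0.0159
gripper_force: 40.0
time_s: 5.22
tcp_pos: [0.5849, -0.0676, 0.1431]
eef_rot: [180.0, 0.0, -91.7]
contact_force: [0.9, 0.1, -4.3]
gripper_width: 0.0159
gripper_force: 40.0
t 5.22 tcp [584.9 -67.6 143.1] rot [180.     0.   -91.66] F [ 0.9  0.1 -4.3] j [ 12.  16. -17.  -0. -57. -14.] w 15.9
584.4,-68.8,94,-91.75 -> [0.0012, 0.0004, 0.0491] [0.0, 0.0, 0.09] rows 1.2
```

No contact, and the blade is about 15 mm into the guides. Continuing slowly.

```bash
python3 drive.py '[[0,0,0.006,0,0,0],[0,0,0.012,0,0,0],[0,0,0.018,0,0,0],[0,0,0.024,0,0,0],[0,0,0.03,0,0,0],[0,0,0.035,0,0,0],[0,0,0.04,0,0,0]]'
python3 drive.py '[[0,0,0.002,0,0,0],[0,0,0.004,0,0,0],[0,0,0.006,0,0,0],[0,0,0.006,0,0,0]]'
python3 drive.py '[[0,0,0.001,0,0,0],[0,0,0.002,0,0,0],[0,0,0.003,0,0,0],[0,0,0.003,0,0,0]]'; python3 go.py
```

```text
time_s: 5.8
tcp_pos: [0.5849, -0.0677, 0.1029]
eef_rot: [180.0, -0.0, -91.7]
contact_force: [0.6, -0.1, -3.3]
gripper_width: 0.0155
gripper_force: 40.0
time_s: 6.13
tcp_pos: [0.5848, -0.0677, 0.0973]
eef_rot: [180.0, -0.0, -91.7]
contact_force: [0.0, -0.0, -4.8]
gripper_width: 0.0158
gripper_force: 40.0
time_s: 6.47
tcp_pos: [0.5853, -0.0678, 0.0959]
eef_rot: [-179.9, -0.0, -91.6]
contact_force: [-2.8, -0.0, 4.5]
gripper_width: 0.0158
gripper_force: 40.0
t 6.47 tcp [585.3 -67.8  95.9] rot [-1.7993e+02 -2.0000e-02 -9.1640e+01] F [-2.8 -0.   4.5] j [ 12.  19. -20.   0. -51. -14.] w 15.8
```

```bash
python3 drive.py '[[0,0,0,0,0,0],[0,0,0,0,0,0],[0,0,0,0,0,0],[0,0,0,0,0,0]]' 0.034 40
python3 drive.py '[[0,0,-0.01,0,0,0],[0,0,-0.03,0,0,0],[0,0,-0.06,0,0,0],[0,0,-0.1,0,0,0],[0,0,-0.13,0,0,0],[0,0,-0.13,0,0,0]]'; python3 go.py 490.4,-404,224,-130.4 490.4,-404,97,-130.4
python3 - <<'E'
from plant import r
from h import *
c=r.capture("wrist"); cv2.imwrite("pics/wrist4.png",c["frame"][:,:,::-1])
P,ok=world(c);H=hsv(c);z=P[...,2]
o=ok&(H[...,0]>5)&(H[...,0]<20)&(H[...,1]>150)&(z>.1)&(P[...,1]>-.2)
for m,s,ce in comps(o,50): q=P[m]; t=q[q[:,2]>np.percentile(q[:,2],90)-.006]; print(ce.round(),rect(t),np.median(t[:,2]))
E
```

```text
time_s: 6.8
tcp_pos: [0.5852, -0.0676, 0.0948]
eef_rot: [-180.0, 0.0, -91.7]
contact_force: [0.8, 1.3, 0.4]
gripper_width: 0.0329
gripper_force: 0.0
time_s: 7.3
tcp_pos: [0.5884, -0.0679, 0.2329]
eef_rot: [-179.3, 0.0, -91.6]
contact_force: [0.7, -0.2, 0.8]
gripper_width: 0.0338
gripper_force: 0.0
t 7.3 tcp [588.4 -67.9 232.9] rot [-1.7934e+02  1.0000e-02 -9.1610e+01] F [ 0.7 -0.2  0.8] j [ 12.  12. -10.   0. -67. -14.] w 33.8
490.4,-404,224,-130.4 -> [0.3387, 0.0886, 0.0078] [-0.63, 0.24, 38.79] rows 8.4
490.4,-404,97,-130.4 -> [-0.0, -0.0, 0.127] [0.0, 0.0, 0.0] rows 3.0
[327. 230.] [584.4 -68.1  59.2  15.6  88.2] 0.12918435766864006
```

View pics/wrist4.png

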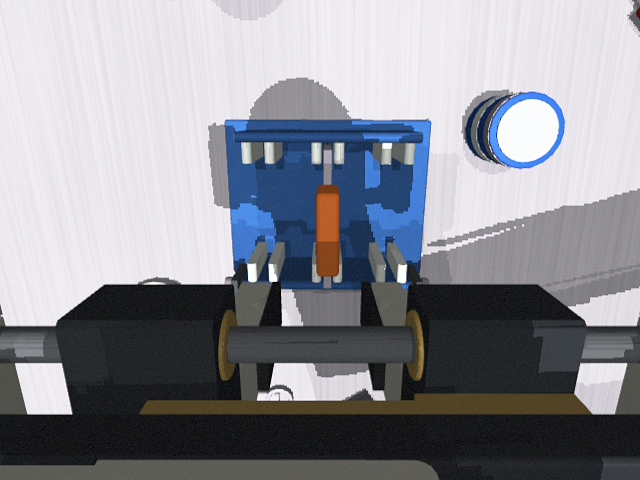

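The seated blade is at (327,230) with its grip top at 129 mm, so it is home. Next is the far blade.

```bash
python3 drive.py '[[0.02,0.005,0,0,0,3],[0.055,0.014,0,0,0,7],[0.095,0.024,0,0,0,12],[0.135,0.034,0,0,0,17],[0.175,0.044,0,0,0,22],[0.215,0.054,0,0,0,27],[0.255,0.064,0,0,0,32],[0.29,0.073,0,0,0,36],[0.32,0.08,0,0,0,38.7],[0.335,0.084,0,0,0,38.7],[0.339,0.085,0,0,0,38.7],[0.339,0.085,0,0,0,38.7]]'
python3 drive.py '[[0,0,0.03,0,0,0],[0,0,0.06,0,0,0],[0,0,0.065,0,0,0],[0,0,0.065,0,0,0],[0,0,0.065,0,0,0]]'
python3 - <<'E'
from plant import r
from h import *
c=r.capture("wrist")
P,ok=world(c);H=hsv(c);z=P[...,2]
o=ok&(H[...,0]>5)&(H[...,0]<20)&(H[...,1]>150)&(z>.1)
for m,s,ce in comps(o,50): q=P[m]; t=q[q[:,2]>np.percentile(q[:,2],90)-.006]; print(ce.round(),rect(t),np.median(t[:,2]))
E
python3 go.py 490.4,-404,96,-130.4
```

```text
time_s: 8.35
tcp_pos: [0.4891, -0.405, 0.2239]
eef_rot: [179.9, -0.0, -130.5]
contact_force: [0.2, 0.2, 0.2]
gripper_width: 0.0338
gripper_force: 0.0
time_s: 8.77
tcp_pos: [0.4908, -0.4037, 0.1606]
eef_rot: [-180.0, -0.0, -130.3]
contact_force: [-0.1, -0.1, 1.6]
gripper_width: 0.0343
gripper_force: 0.0
[319. 265.] [ 489.3 -406.3   59.7   16.    49.8] 0.13117719681417478
[527. 249.] [ 419.6 -364.8   81.    37.6  -48.8] 0.13112536461568833
t 8.82 tcp [ 491.2 -404.   161.4] rot [-179.88   -0.   -130.29] F [ 0.7  0.3 -0.2] j [-22.  20. -10.   0. -61. -18.] w 33.6
490.4,-404,96,-130.4 -> [0.0005, 0.0008, 0.0654] [-0.12, -0.0, 0.11] rows 1.6
```

```bash
python3 drive.py '[[0.0025,0,0.03,0,0,0],[0.0025,0,0.055,0,0,0],[0.0025,0,0.065,0,0,0],[0.0025,0,0.065,0,0,0]]'
python3 drive.py '[[0,0,0,0,0,0],[0,0,0,0,0,0],[0,0,0,0,0,0],[0,0,0,0,0,0],[0,0,0,0,0,0]]' 0.0 40
python3 drive.py '[[0,0,-0.02,0,0,0],[0,0,-0.05,0,0,0],[0,0,-0.085,0,0,0],[0,0,-0.12,0,0,0],[0,0,-0.15,0,0,0],[0,0,-0.15,0,0,0],[0,0,-0.15,0,0,0],[0,0,-0.15,0,0,0]]'; python3 go.py 639.6,-70,246,-91.75
```

```text
time_s: 9.15
tcp_pos: [0.4878, -0.4054, 0.0935]
eef_rot: [179.9, -0.0, -130.4]
contact_force: [0.4, 0.7, 0.4]
gripper_width: 0.0342
gripper_force: 0.0
time_s: 9.57
tcp_pos: [0.4893, -0.4064, 0.0963]
eef_rot: [-179.9, 0.0, -130.3]
contact_force: [0.4, 1.0, 7.3]
gripper_width: 0.0158
gripper_force: 40.0
time_s: 10.23
tcp_pos: [0.4878, -0.4053, 0.2436]
eef_rot: [179.9, 0.0, -130.4]
contact_force: [0.2, 0.6, -4.7]
gripper_width: 0.0158
gripper_force: 40.0
t 10.23 tcp [ 487.8 -405.3  243.6] rot [ 1.7991e+02  3.0000e-02 -1.3039e+02] F [ 0.2  0.6 -4.7] j [-22.  16.  -3.  -0. -71. -18.] w 15.8
639.6,-70,246,-91.75 -> [-0.3538, 0.1017, -0.002] [0.08, 0.06, -38.64] rows 8.8
```

```bash
python3 drive.py '[[-0.02,0.006,0,0,0,-3],[-0.055,0.016,0,0,0,-7],[-0.095,0.027,0,0,0,-12],[-0.135,0.039,0,0,0,-17],[-0.175,0.05,0,0,0,-22],[-0.215,0.062,0,0,0,-26],[-0.255,0.073,0,0,0,-30],[-0.295,0.085,0,0,0,-34],[-0.325,0.093,0,0,0,-37],[-0.345,0.099,0,0,0,-38.6],[-0.353,0.1017,0,0,0,-38.6],[-0.353,0.1017,0,0,0,-38.6]]'
python3 drive.py '[[0,0,0,0,0,0],[0,0,0,0,0,0],[0,0,0,0,0,0],[0,0,0,0,0,0]]'
python3 go.py 639.6,-70,172,-91.75
python3 - <<'E'
from plant import r
from h import *
c=r.capture("wrist")
P,ok=world(c);H=hsv(c);z=P[...,2]
gd=ok&(z>.05)&(z<.085)&(H[...,1]<60)&(P[...,0]>.5)
for m,s,ce in comps(gd,100): print("guide?",ce.round(),m.sum(),rect(P[m]))
o=ok&(H[...,0]>5)&(H[...,0]<20)&(H[...,1]>150)&(z>.1)
for m,s,ce in comps(o,50): q=P[m]; t=q[q[:,2]>np.percentile(q[:,2],90)-.006]; print(ce.round(),rect(t),np.median(t[:,2]))
E
```

```text
time_s: 11.23
tcp_pos: [0.6394, -0.0691, 0.2421]
eef_rot: [179.8, -0.0, -91.7]
contact_force: [0.4, -1.0, -3.1]
gripper_width: 0.0158
gripper_force: 40.0
time_s: 11.57
tcp_pos: [0.6391, -0.0722, 0.2445]
eef_rot: [180.0, -0.0, -91.9]
contact_force: [-0.1, -0.4, -2.8]
gripper_width: 0.016
gripper_force: 40.0
t 11.57 tcp [639.1 -72.2 244.5] rot [179.98  -0.   -91.86] F [-0.1 -0.4 -2.8] j [ 11.  17.  -2.   0. -71. -13.] w 16.0
639.6,-70,172,-91.75 -> [-0.0022, -0.0004, 0.0725] [0.02, -0.0, -0.11] rows 1.7
guide? [309. 155.] 199 [ 646.7 -121.    15.5    7.4   87.6]
guide? [331. 154.] 196 [ 628.8 -120.4   15.4    7.4   88.5]
guide? [380. 199.] 1132 [584.8 -68.  117.4  26.2  87.9]
guide? [440. 154.] 320 [ 537.5 -117.4   15.6    7.9   88.4]
guide? [462. 154.] 346 [ 519.7 -116.7   16.     8.2   85. ]
guide? [431. 266.] 342 [538.2 -17.4  17.6  12.6  88.9]
guide? [451. 266.] 361 [520.  -16.6  17.9  13.6 -90. ]
[393. 232.] [584.6 -68.   59.7  16.3  88.6] 0.12914640375106157
[321. 286.] [638.  -92.5  25.2  16.1  88.9] 0.2792573026235992
[321. 381.] [638.5 -73.5  47.1  15.7  87.7] 0.2794223182090293
```

```bash
python3 drive.py '[[-0.0024,-0.0006,0.015,0,0,0],[-0.0024,-0.0006,0.04,0,0,0],[-0.0024,-0.0006,0.06,0,0,0],[-0.0024,-0.0006,0.07,0,0,0],[-0.0024,-0.0006,0.07,0,0,0],[-0.0024,-0.0006,0.07,0,0,0]]'
python3 drive.py '[[0,0,0.005,0,0,0],[0,0,0.01,0,0,0],[0,0,0.015,0,0,0],[0,0,0.02,0,0,0],[0,0,0.025,0,0,0],[0,0,0.03,0,0,0]]'; python3 go.py 639.5,-69.5,95,-91.75
```

```text
time_s: 12.12
tcp_pos: [0.6404, -0.0693, 0.1749]
eef_rot: [180.0, -0.0, -91.8]
contact_force: [1.2, 0.2, -2.9]
gripper_width: 0.0158
gripper_force: 40.0
time_s: 12.62
tcp_pos: [0.6406, -0.0699, 0.145]
eef_rot: [-179.9, -0.1, -91.8]
contact_force: [-0.6, -4.5, -0.8]
gripper_width: 0.0159
gripper_force: 40.0
t 12.62 tcp [640.6 -69.9 145. ] rot [-1.7995e+02 -9.0000e-02 -9.1760e+01] F [-0.6 -4.5 -0.8] j [ 11.  21. -10.   0. -59. -13.] w 15.9
639.5,-69.5,95,-91.75 -> [-0.0004, 0.0012, 0.05] [-0.05, -0.09, -0.01] rows 1.2
```

```bash
python3 drive.py '[[0.001,0.0004,0,0,0,0],[0.002,0.0006,0,0,0,0],[0.002,0.0006,0,0,0,0],[0.002,0.0006,0,0,0,0]]'; python3 drive.py '[[0,0,0.005,0,0,0],[0,0,0.01,0,0,0],[0,0,0.01,0,0,0]]'; python3 go.py
```

```text
time_s: 12.95
tcp_pos: [0.6396, -0.0705, 0.1445]
eef_rot: [180.0, 0.0, -91.8]
contact_force: [1.0, -0.6, -3.3]
gripper_width: 0.0156
gripper_force: 40.0
time_s: 13.2
tcp_pos: [0.6388, -0.0705, 0.133]
eef_rot: [179.9, 0.0, -91.8]
contact_force: [-0.3, -0.4, -3.5]
gripper_width: 0.0158
gripper_force: 40.0
t 13.2 tcp [638.8 -70.5 133. ] rot [ 1.7988e+02  1.0000e-02 -9.1780e+01] F [-0.3 -0.4 -3.5] j [ 11.  22. -11.  -0. -58. -13.] w 15.8
```

Free again, so I'll lower the rest of the way.

```bash
python3 drive.py '[[0,0,0.006,0,0,0],[0,0,0.012,0,0,0],[0,0,0.018,0,0,0],[0,0,0.024,0,0,0],[0,0,0.029,0,0,0],[0,0,0.032,0,0,0]]'
python3 drive.py '[[0,0,0.002,0,0,0],[0,0,0.004,0,0,0],[0,0,0.005,0,0,0],[0,0,0.005,0,0,0]]'
python3 drive.py '[[0,0,0.001,0,0,0],[0,0,0.002,0,0,0],[0,0,0.002,0,0,0]]'; python3 go.py
```

```text
time_s: 13.7
tcp_pos: [0.6392, -0.0708, 0.1014]
eef_rot: [179.9, -0.0, -91.8]
contact_force: [-0.4, -0.7, -3.0]
gripper_width: 0.0155
gripper_force: 40.0
time_s: 14.03
tcp_pos: [0.6396, -0.0708, 0.0975]
eef_rot: [180.0, -0.0, -91.8]
contact_force: [-0.5, 0.1, -2.5]
gripper_width: 0.0159
gripper_force: 40.0
time_s: 14.28
tcp_pos: [0.6396, -0.0707, 0.0955]
eef_rot: [-180.0, 0.0, -91.8]
contact_force: [-0.1, -0.5, -4.2]
gripper_width: 0.0161
gripper_force: 40.0
t 14.28 tcp [639.6 -70.7  95.5] rot [-180.      0.    -91.77] F [-0.1 -0.5 -4.2] j [ 11.  24. -13.  -0. -53. -13.] w 16.1
```

```bash
python3 drive.py '[[0,0,0.001,0,0,0],[0,0,0.0015,0,0,0],[0,0,0.0015,0,0,0]]'; python3 drive.py '[[0,0,0.001,0,0,0],[0,0,0.0015,0,0,0],[0,0,0.0015,0,0,0]]'
```

```text
time_s: 14.53
tcp_pos: [0.6398, -0.0708, 0.0944]
eef_rot: [-180.0, -0.0, -91.8]
contact_force: [-0.1, 0.3, -1.2]
gripper_width: 0.0158
gripper_force: 40.0
time_s: 14.78
tcp_pos: [0.6399, -0.0708, 0.0943]
eef_rot: [-179.9, -0.0, -91.7]
contact_force: [-4.6, 0.7, 9.7]
gripper_width: 0.0159
gripper_force: 40.0
```

```bash
python3 drive.py '[[0,0,0,0,0,0],[0,0,0,0,0,0],[0,0,0,0,0,0],[0,0,0,0,0,0]]' 0.034 40
python3 drive.py '[[0,0,-0.01,0,0,0],[0,0,-0.03,0,0,0],[0,0,-0.06,0,0,0],[0,0,-0.1,0,0,0],[0,0,-0.13,0,0,0],[0,0,-0.13,0,0,0],[0,0,-0.13,0,0,0]]'; python3 go.py 406.3,-335,225,-130.3
python3 - <<'E'
from plant import r
from h import *
c=r.capture("wrist")
P,ok=world(c);H=hsv(c);z=P[...,2]
o=ok&(H[...,0]>5)&(H[...,0]<20)&(H[...,1]>150)&(z>.1)&(P[...,1]>-.2)
for m,s,ce in comps(o,50): q=P[m]; t=q[q[:,2]>np.percentile(q[:,2],90)-.006]; print(ce.round(),rect(t),np.median(t[:,2]))
E
```

```text
time_s: 15.12
tcp_pos: [0.6397, -0.0708, 0.0925]
eef_rot: [-180.0, -0.0, -91.8]
contact_force: [-0.1, -0.3, -0.1]
gripper_width: 0.0329
gripper_force: 0.0
time_s: 15.7
tcp_pos: [0.6409, -0.0707, 0.226]
eef_rot: [-179.7, 0.0, -91.8]
contact_force: [-0.7, 0.4, -1.4]
gripper_width: 0.0339
gripper_force: 0.0
t 15.7 tcp [640.9 -70.7 226. ] rot [-1.7969e+02  5.0000e-02 -9.1760e+01] F [-0.7  0.4 -1.4] j [ 11.  18.  -4.   0. -68. -13.] w 33.9
406.3,-335,225,-130.3 -> [0.2714, 0.2263, -0.0004] [-0.28, 0.15, 38.54] rows 8.5
[402. 236.] [584.8 -67.8  60.   16.2  88.9] 0.12917201785589624
[323. 236.] [638.8 -68.6  59.1  15.6  87.9] 0.12917022751781637
```

```bash
python3 drive.py '[[0.015,0.012,0,0,0,3],[0.04,0.034,0,0,0,7],[0.07,0.059,0,0,0,12],[0.1,0.084,0,0,0,17],[0.13,0.109,0,0,0,22],[0.16,0.134,0,0,0,27],[0.19,0.158,0,0,0,31],[0.22,0.184,0,0,0,35],[0.25,0.208,0,0,0,38.5],[0.266,0.221,0,0,0,38.5],[0.2712,0.2256,0,0,0,38.5],[0.2712,0.2256,0,0,0,38.5]]'
python3 drive.py '[[0,0,0.03,0,0,0],[0,0,0.06,0,0,0],[0,0,0.065,0,0,0],[0,0,0.065,0,0,0],[0,0,0.065,0,0,0]]'
python3 - <<'E'
from plant import r
from h import *
c=r.capture("wrist")
P,ok=world(c);H=hsv(c);z=P[...,2]
o=ok&(H[...,0]>5)&(H[...,0]<20)&(H[...,1]>150)&(z>.1)
for m,s,ce in comps(o,50): q=P[m]; t=q[q[:,2]>np.percentile(q[:,2],90)-.006]; print(ce.round(),rect(t),np.median(t[:,2]))
E
python3 go.py 406.3,-335,95,-130.3
```

```text
time_s: 16.75
tcp_pos: [0.4041, -0.3357, 0.2218]
eef_rot: [179.9, -0.0, -130.4]
contact_force: [0.4, 0.4, 0.5]
gripper_width: 0.0339
gripper_force: 0.0
time_s: 17.17
tcp_pos: [0.4065, -0.3347, 0.1581]
eef_rot: [180.0, -0.0, -130.2]
contact_force: [0.3, -0.6, 1.0]
gripper_width: 0.0339
gripper_force: 0.0
[321. 268.] [ 403.7 -336.9   59.3   15.8   49.3] 0.13118852967877992
t 17.22 tcp [ 407.  -334.9  158.8] rot [-1.7993e+02 -1.0000e-02 -1.3020e+02] F [-0.1 -0.3  0.7] j [-18.  10. -23.   0. -57. -22.] w 33.9
406.3,-335,95,-130.3 -> [0.0005, 0.0005, 0.0638] [-0.07, -0.01, 0.1] rows 1.5
```

```bash
python3 drive.py '[[0.002,0.001,0.03,0,0,0],[0.002,0.001,0.052,0,0,0],[0.002,0.001,0.062,0,0,0],[0.002,0.001,0.062,0,0,0]]'
python3 drive.py '[[0,0,0,0,0,0],[0,0,0,0,0,0],[0,0,0,0,0,0],[0,0,0,0,0,0],[0,0,0,0,0,0]]' 0.0 40
python3 drive.py '[[0,0,-0.02,0,0,0],[0,0,-0.05,0,0,0],[0,0,-0.085,0,0,0],[0,0,-0.12,0,0,0],[0,0,-0.15,0,0,0],[0,0,-0.15,0,0,0],[0,0,-0.15,0,0,0],[0,0,-0.15,0,0,0]]'; python3 go.py 529.6,-69,246,-91.75
```

```text
time_s: 17.55
tcp_pos: [0.4033, -0.3354, 0.0947]
eef_rot: [179.9, -0.0, -130.3]
contact_force: [-0.4, -0.1, -0.3]
gripper_width: 0.0341
gripper_force: 0.0
time_s: 17.97
tcp_pos: [0.4046, -0.3361, 0.0969]
eef_rot: [-179.9, 0.0, -130.3]
contact_force: [-0.6, 0.4, 8.1]
gripper_width: 0.016
gripper_force: 40.0
time_s: 18.63
tcp_pos: [0.4028, -0.335, 0.2444]
eef_rot: [179.9, 0.0, -130.3]
contact_force: [-0.8, 0.4, -5.4]
gripper_width: 0.0155
gripper_force: 40.0
t 18.63 tcp [ 402.8 -335.   244.4] rot [ 1.7989e+02  2.0000e-02 -1.3030e+02] F [-0.8  0.4 -5.4] j [-18.   6. -17.  -0. -68. -22.] w 15.5
529.6,-69,246,-91.75 -> [-0.2849, 0.0753, -0.0014] [0.1, 0.06, -38.55] rows 7.1
```

```bash
python3 drive.py '[[-0.02,0.005,0,0,0,-3],[-0.05,0.013,0,0,0,-7],[-0.08,0.021,0,0,0,-11],[-0.115,0.03,0,0,0,-16],[-0.15,0.04,0,0,0,-21],[-0.185,0.049,0,0,0,-26],[-0.215,0.057,0,0,0,-30],[-0.245,0.065,0,0,0,-34],[-0.268,0.071,0,0,0,-37],[-0.28,0.074,0,0,0,-38.5],[-0.284,0.075,0,0,0,-38.5],[-0.284,0.075,0,0,0,-38.5]]'
python3 drive.py '[[0,0,0,0,0,0],[0,0,0,0,0,0],[0,0,0,0,0,0],[0,0,0,0,0,0]]'
python3 go.py 529.6,-69,172,-91.75
python3 - <<'E'
from plant import r
from h import *
c=r.capture("wrist")
P,ok=world(c);H=hsv(c);z=P[...,2]
gd=ok&(z>.05)&(z<.085)&(H[...,1]<60)&(P[...,0]>.5)
for m,s,ce in comps(gd,100): print("guide?",ce.round(),m.sum(),rect(P[m]))
o=ok&(H[...,0]>5)&(H[...,0]<20)&(H[...,1]>150)&(z>.1)
for m,s,ce in comps(o,50): q=P[m]; t=q[q[:,2]>np.percentile(q[:,2],90)-.006]; print(ce.round(),rect(t),np.median(t[:,2]))
g=ok&(z>.1)&(z<.25)&(H[...,1]<60)&(P[...,0]>.5)&(P[...,0]<.56)&(P[...,1]<-.07)
print(P[g].min(0),P[g].max(0)) if g.any() else 0
E
```

```text
time_s: 19.63
tcp_pos: [0.5295, -0.07, 0.2439]
eef_rot: [179.8, -0.0, -91.8]
contact_force: [-0.2, -0.5, -4.0]
gripper_width: 0.0155
gripper_force: 40.0
time_s: 19.97
tcp_pos: [0.5296, -0.0714, 0.2456]
eef_rot: [180.0, 0.0, -91.9]
contact_force: [-0.3, 0.4, -4.1]
gripper_width: 0.0156
gripper_force: 40.0
t 19.97 tcp [529.6 -71.4 245.6] rot [180.     0.   -91.86] F [-0.3  0.4 -4.1] j [ 13.   7. -15.  -0. -68. -15.] w 15.6
529.6,-69,172,-91.75 -> [-0.0024, 0.0001, 0.0736] [0.0, 0.0, -0.11] rows 1.8
guide? [197. 209.] 2072 [638.9 -70.  117.2  26.2  88.3]
guide? [260. 201.] 1134 [584.2 -68.4 116.9  26.   88.2]
guide? [309. 158.] 199 [ 536.6 -117.6   15.7    7.4   87.8]
guide? [331. 157.] 195 [ 519.3 -117.1   15.6    7.3   88.6]
[246. 232.] [584.3 -67.8  60.3  16.1  88.2] 0.12907128169024212
[175. 232.] [638.4 -68.4  59.2  15.4  88.1] 0.12888837952544624
[321. 287.] [528.4 -91.3  25.6  16.1  88.2] 0.279770573106629
[321. 381.] [529.4 -71.5  48.1  15.7  89. ] 0.2798860591220551
[ 0.5057838  -0.12263919  0.16403609] [ 0.55171744 -0.08060561  0.24999763]
```

```bash
python3 drive.py '[[-0.001,0,0.015,0,0,0],[-0.001,0,0.04,0,0,0],[-0.001,0,0.06,0,0,0],[-0.001,0,0.07,0,0,0],[-0.001,0,0.07,0,0,0],[-0.001,0,0.07,0,0,0]]'
python3 drive.py '[[0,0,0.005,0,0,0],[0,0,0.01,0,0,0],[0,0,0.015,0,0,0],[0,0,0.02,0,0,0],[0,0,0.025,0,0,0],[0,0,0.03,0,0,0]]'; python3 go.py
```

```text
time_s: 20.52
tcp_pos: [0.5303, -0.0699, 0.1759]
eef_rot: [180.0, -0.0, -91.8]
contact_force: [-0.2, 0.8, -3.6]
gripper_width: 0.0159
gripper_force: 40.0
time_s: 21.02
tcp_pos: [0.53, -0.0696, 0.1451]
eef_rot: [180.0, -0.0, -91.8]
contact_force: [0.5, -0.2, -3.8]
gripper_width: 0.0159
gripper_force: 40.0
t 21.02 tcp [530.  -69.6 145.1] rot [180.    -0.   -91.77] F [ 0.5 -0.2 -3.8] j [ 14.  11. -24.   0. -55. -15.] w 15.9
```

```bash
python3 drive.py '[[0,0,0.006,0,0,0],[0,0,0.012,0,0,0],[0,0,0.018,0,0,0],[0,0,0.024,0,0,0],[0,0,0.03,0,0,0],[0,0,0.036,0,0,0],[0,0,0.041,0,0,0],[0,0,0.044,0,0,0]]'
python3 drive.py '[[0,0,0.002,0,0,0],[0,0,0.004,0,0,0],[0,0,0.005,0,0,0],[0,0,0.005,0,0,0]]'
python3 drive.py '[[0,0,0.001,0,0,0],[0,0,0.0015,0,0,0],[0,0,0.0015,0,0,0]]'; python3 go.py
```

```text
time_s: 21.68
tcp_pos: [0.5298, -0.0696, 0.1007]
eef_rot: [180.0, -0.0, -91.8]
contact_force: [0.5, -0.2, -4.2]
gripper_width: 0.0159
gripper_force: 40.0
time_s: 22.02
tcp_pos: [0.5301, -0.0695, 0.0965]
eef_rot: [180.0, 0.0, -91.8]
contact_force: [0.5, -0.5, -4.5]
gripper_width: 0.0158
gripper_force: 40.0
time_s: 22.27
tcp_pos: [0.5302, -0.0696, 0.0952]
eef_rot: [-180.0, 0.0, -91.8]
contact_force: [-0.7, 0.7, -4.3]
gripper_width: 0.0155
gripper_force: 40.0
t 22.27 tcp [530.2 -69.6  95.2] rot [-179.98    0.    -91.77] F [-0.7  0.7 -4.3] j [ 14.  15. -27.   0. -48. -15.] w 15.5
```

```bash
python3 drive.py '[[0,0,0.001,0,0,0],[0,0,0.0015,0,0,0],[0,0,0.0015,0,0,0]]'; python3 drive.py '[[0,0,0.001,0,0,0],[0,0,0.001,0,0,0],[0,0,0.001,0,0,0]]'
```

```text
time_s: 22.52
tcp_pos: [0.5303, -0.0697, 0.095]
eef_rot: [-179.9, -0.0, -91.7]
contact_force: [-4.2, -0.3, 8.2]
gripper_width: 0.0162
gripper_force: 40.0
time_s: 22.77
tcp_pos: [0.5305, -0.0698, 0.0949]
eef_rot: [-179.9, -0.0, -91.7]
contact_force: [-6.4, 1.1, 17.9]
gripper_width: 0.0158
gripper_force: 40.0
```

```bash
python3 drive.py '[[0,0,0,0,0,0],[0,0,0,0,0,0],[0,0,0,0,0,0],[0,0,0,0,0,0]]' 0.034 40
python3 drive.py '[[0,0,-0.01,0,0,0],[0,0,-0.03,0,0,0],[0,0,-0.06,0,0,0],[0,0,-0.1,0,0,0],[0,0,-0.13,0,0,0],[0,0,-0.13,0,0,0],[0,0,-0.13,0,0,0]]'; python3 go.py 587,80,225,-91.75
python3 - <<'E'
from plant import r
from h import *
c=r.capture("wrist")
P,ok=world(c);H=hsv(c);z=P[...,2]
o=ok&(H[...,0]>5)&(H[...,0]<20)&(H[...,1]>150)&(z>.1)&(P[...,1]>-.2)
for m,s,ce in comps(o,50): q=P[m]; t=q[q[:,2]>np.percentile(q[:,2],90)-.006]; print(ce.round(),rect(t),np.median(t[:,2]))
E
```

```text
time_s: 23.1
tcp_pos: [0.5303, -0.0695, 0.0927]
eef_rot: [-180.0, 0.0, -91.8]
contact_force: [-0.3, -0.5, 1.0]
gripper_width: 0.0326
gripper_force: 0.0
time_s: 23.68
tcp_pos: [0.5312, -0.0694, 0.2254]
eef_rot: [-179.7, 0.1, -91.8]
contact_force: [-1.3, -0.2, -1.1]
gripper_width: 0.0336
gripper_force: 0.0
t 23.68 tcp [531.2 -69.4 225.4] rot [-1.7973e+02  6.0000e-02 -9.1760e+01] F [-1.3 -0.2 -1.1] j [ 14.   7. -17.   0. -65. -15.] w 33.6
587,80,225,-91.75 -> [-0.151, -0.0512, 0.0008] [-0.27, 0.06, -0.01] rows 3.8
[167. 237.] [618.1 -88.5 107.7  48.1  45.2] 0.12892588891407944
[244. 237.] [577.8 -68.1  59.3  29.1  87.8] 0.12913414277295798
[323. 238.] [529.3 -66.2  59.5  15.4  87.9] 0.12920419242584058
```

All three blades are home, with grip tops at 129 mm. Next is the keeper: fingers shut, moving to the far side of the bar.

```bash
python3 drive.py '[[-0.03,-0.01,0,0,0,0],[-0.065,-0.022,0,0,0,0],[-0.1,-0.034,0,0,0,0],[-0.135,-0.045,0,0,0,0],[-0.15,-0.0515,0,0,0,0],[-0.15,-0.0515,0,0,0,0],[-0.15,-0.0515,0,0,0,0],[-0.15,-0.0515,0,0,0,0]]' 0.0 20
python3 - <<'E'
from plant import r
from h import *
for n in("wrist","side"):
    c=r.capture(n); cv2.imwrite(f"pics/{n}5.png",c["frame"][:,:,::-1])
    P,ok=world(c);H=hsv(c);z=P[...,2]
    o=ok&((H[...,0]<5)|(H[...,0]>174))&(H[...,1]>150)&(z>.07)&(abs(P[...,1])<.2)
    for m,s,ce in comps(o,50): print(n,ce.round(),rect(P[m]),np.percentile(P[m][:,2],[5,50,95]).round(4))
E
python3 go.py
```

```text
time_s: 24.4
tcp_pos: [0.5854, 0.0782, 0.2216]
eef_rot: [179.9, -0.1, -91.8]
contact_force: [-0.4, -0.4, -0.1]
gripper_width: 0.0003
gripper_force: 0.0
wrist [312. 159.] [587.2  23.4 185.3  27.4  -1.8] [0.0794 0.1019 0.104 ]
side [296. 260.] [574.5  31.8 141.8   7.4  -1.3] [0.0988 0.1023 0.1053]
t 24.5 tcp [585.6  77.8 222.3] rot [ 1.7995e+02 -2.0000e-02 -9.1820e+01] F [-0.6  0.8 -0.4] j [ 27.  13. -11.  -0. -67. -28.] w 0.7
```

View pics/wrist5.png

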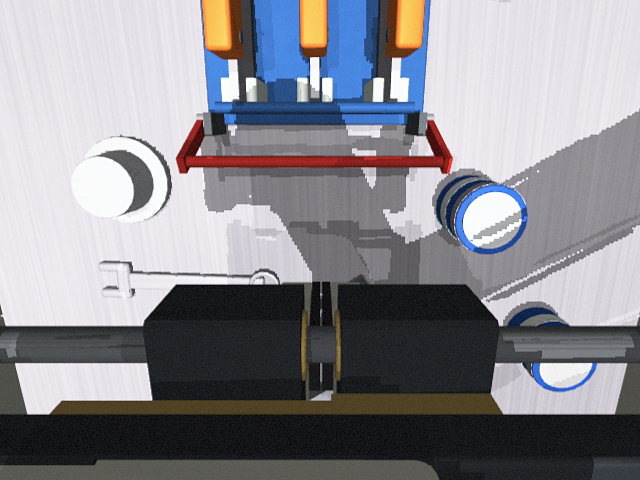

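The wrist view shows the bar running (180–450,160) and the shut fingers at column 320, beyond it. I'll descend behind the bar and push.

```bash
python3 drive.py '[[0,0,0.035,0,0,0],[0,0,0.075,0,0,0],[0,0,0.11,0,0,0],[0,0,0.136,0,0,0],[0,0,0.136,0,0,0],[0,0,0.136,0,0,0]]'
python3 drive.py '[[0.01,0,0,0,0,0],[0.02,0,0,0,0,0],[0.03,0,0,0,0,0],[0.04,0,0,0,0,0],[0.05,0,0,0,0,0],[0.06,0,0,0,0,0]]'; python3 go.py 585,-9,88,-91.75
```

```text
time_s: 25.0
tcp_pos: [0.5855, 0.0776, 0.0861]
eef_rot: [179.9, -0.1, -91.8]
contact_force: [0.8, 0.5, 1.1]
gripper_width: 0.0007
gripper_force: 0.0
time_s: 25.5
tcp_pos: [0.5851, 0.018, 0.0877]
eef_rot: [-179.9, 0.1, -91.8]
contact_force: [1.4, 1.9, 2.9]
gripper_width: 0.0003
gripper_force: 1.4
t 25.5 tcp [585.1  18.   87.7] rot [-1.7986e+02  6.0000e-02 -9.1780e+01] F [1.4 1.9 2.9] j [ 21.  19. -21.   0. -49. -23.] w 0.3
585,-9,88,-91.75 -> [0.027, -0.0007, -0.0003] [-0.14, 0.06, -0.03] rows 0.6
```

Pushing at about 2 N. Continuing to the stop.

```bash
python3 drive.py '[[0.006,0,0,0,0,0],[0.012,0,0,0,0,0],[0.018,0,0,0,0,0],[0.022,0,0,0,0,0]]';  python3 drive.py '[[0.002,0,0,0,0,0],[0.004,0,0,0,0,0]]'; python3 drive.py '[[0.002,0,0,0,0,0],[0.004,0,0,0,0,0]]'; python3 - <<'E'
from plant import r
from h import *
for n in("wrist","side"):
    c=r.capture(n)
    P,ok=world(c);H=hsv(c);z=P[...,2]
    o=ok&((H[...,0]<5)|(H[...,0]>174))&(H[...,1]>150)&(z>.07)&(abs(P[...,1])<.2)
    for m,s,ce in comps(o,30): print(n,ce.round(),rect(P[m]),np.percentile(P[m][:,2],[5,50,95]).round(4))
E
```

```text
time_s: 25.83
tcp_pos: [0.5831, -0.0037, 0.086]
eef_rot: [179.9, 0.0, -91.8]
contact_force: [-0.2, 5.7, -2.0]
gripper_width: 0.0003
gripper_force: 2.7
time_s: 26.0
tcp_pos: [0.5832, -0.0068, 0.0861]
eef_rot: [180.0, 0.0, -91.8]
contact_force: [-0.3, 12.2, -0.9]
gripper_width: 0.0003
gripper_force: 6.3
time_s: 26.17
tcp_pos: [0.5847, -0.0079, 0.0867]
eef_rot: [-179.8, 0.3, -91.8]
contact_force: [-0.3, 25.2, 2.8]
gripper_width: 0.0008
gripper_force: 13.0
wrist [318. 280.] [585.9 -25.5 187.1  45.1  -1.7] [0.0883 0.0999 0.1032]
```

```bash
python3 drive.py '[[-0.01,0,0,0,0,0],[-0.03,0,0,0,0,0],[-0.06,0,0,0,0,0],[-0.08,0,-0.02,0,0,0],[-0.09,0,-0.06,0,0,0],[-0.09,0,-0.1,0,0,0],[-0.09,0,-0.14,0,0,0],[-0.09,0,-0.18,0,0,0],[-0.09,0,-0.18,0,0,0],[-0.09,0,-0.18,0,0,0]]' 0.08
python3 - <<'E'
from plant import r
from h import *
for n in("wrist","side","top"):
    c=r.capture(n); cv2.imwrite(f"pics/{n}6.png",c["frame"][:,:,::-1]); np.savez(f"{n}6.npz",**c)
    P,ok=world(c);H=hsv(c);z=P[...,2]
    o=ok&((H[...,0]<5)|(H[...,0]>174))&(H[...,1]>150)&(z>.09)&(abs(P[...,1])<.2)
    for m,s,ce in comps(o,30): print(n,"red",ce.round(),rect(P[m]),np.percentile(P[m][:,2],[5,50,95]).round(4))
    wh=ok&(abs(z-.06)<.008)&(H[...,1]<90)&(P[...,0]<.8)
    for m,s,ce in comps(wh,80):
        q=P[m]; k=rect(q)
        if abs(k[2]-48)<9 and abs(k[3]-48)<9: print(n,"tin",ce.round(),k,np.median(q[:,2]).round(4))
    cr=ok&(z>.018)&(z<.028)&(H[...,1]<80)&(P[...,1]>.1)&(P[...,0]<.72)
    for m,s,ce in comps(cr,300): print("crate?",ce.round(),len(P[m]),rect(P[m]))
E
python3 go.py
```

```text
time_s: 27.1
tcp_pos: [0.587, 0.0788, 0.2696]
eef_rot: [-179.8, 0.1, -91.8]
contact_force: [-0.0, 0.6, -1.9]
gripper_width: 0.0616
gripper_force: 0.0
wrist red [318.  84.] [585.9 -22.1 185.9  17.8  -1.8] [0.0976 0.0999 0.1021]
wrist tin [474. 207.] [443.7  86.6  48.5  47.5 -42.8] 0.0602
crate? [329. 295.] 847 [584.9 217.2 134.7  68.7  31.8]
crate? [289. 378.] 447 [625.3 299.7  88.3  52.1  -2.8]
side red [304. 243.] [584.7 -20.  183.6  14.9  -2.3] [0.096  0.1004 0.1032]
side tin [349. 307.] [443.9  86.4  49.1  48.  -37.9] 0.0606
side tin [371. 376.] [364.1 225.6  48.   47.6 -27.3] 0.061
crate? [268. 405.] 1623 [549.5 303.8 255.  168.3 -58.1]
top red [330. 213.] [588.3 -23.6 184.3  15.6  -1.4] [0.0964 0.1007 0.1046]
top tin [283. 279.] [446.9  85.1  47.9  46.5 -45.3] 0.0604
top tin [379. 287.] [ 426.3 -131.4   47.4   46.2   43.7] 0.0607
top tin [221. 315.] [366.5 225.2  48.   47.2 -88.2] 0.0603
crate? [192. 256.] 501 [520.9 302.6 220.4 114.  -57.9]
t 27.25 tcp [585.3  78.3 265.3] rot [ 1.7986e+02 -7.0000e-02 -9.1780e+01] F [ 0.4 -0.4 -0.2] j [ 27.  11.  -7.  -0. -72. -28.] w 73.7
```

View pics/wrist6.png

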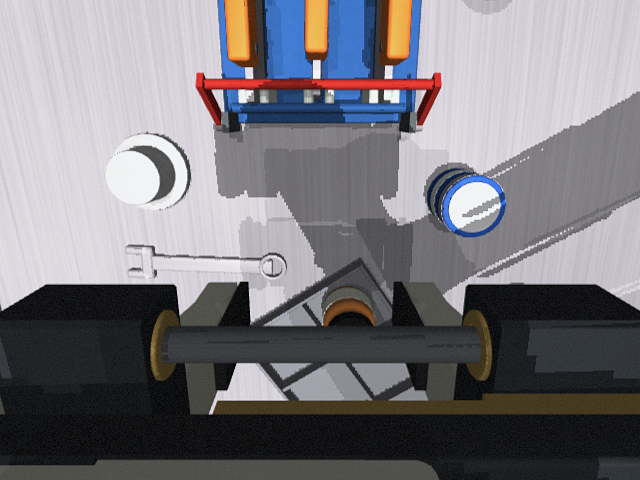

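View pics/top6.png

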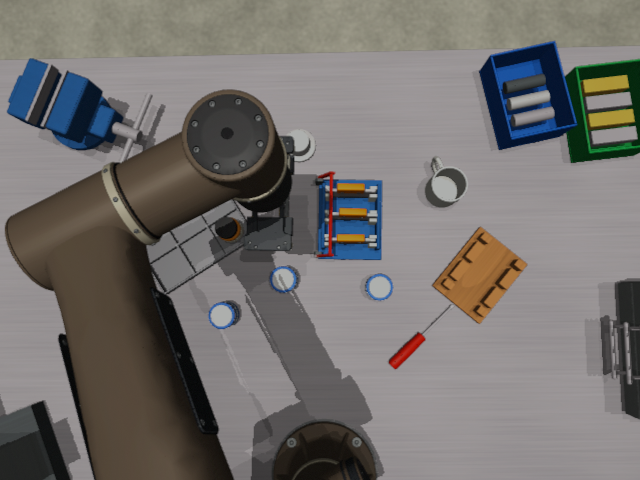

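The keeper is shut: the bar sits at (318,84) in the wrist view, world y≈−23, top at 100 mm. There are three tins, at (283,279), (379,287) and (221,315) in the top view, and no fourth.

```bash
cat > tin.py <<'E'
from plant import r
from h import *
c=r.capture("wrist"); P,ok=world(c);H=hsv(c);z=P[...,2]
wh=ok&(abs(z-.061)<.008)&(H[...,1]<90)
for m,s,ce in comps(wh,400):
    k=rect(P[m])
    if abs(k[2]-48)<9 and abs(k[3]-48)<9: print("tin",ce.round(),k,np.median(P[m][:,2]).round(4))
E
python3 go.py 444.5,86,180,-103
```

```text
t 27.25 tcp [585.3  78.3 265.3] rot [ 1.7986e+02 -7.0000e-02 -9.1780e+01] F [ 0.4 -0.4 -0.2] j [ 27.  11.  -7.  -0. -72. -28.] w 73.7
444.5,86,180,-103 -> [-0.0034, 0.1407, 0.0857] [0.13, -0.08, 11.22] rows 4.0
```

```bash
python3 drive.py '[[0,0.03,0.015,0,0,3],[-0.001,0.06,0.035,0,0,6],[-0.002,0.095,0.055,0,0,9],[-0.003,0.125,0.075,0,0,11],[-0.0035,0.14,0.085,0,0,11.2],[-0.0035,0.14,0.085,0,0,11.2],[-0.0035,0.14,0.085,0,0,11.2]]' 0.076 25; python3 drive.py '[[0,0,0,0,0,0],[0,0,0,0,0,0]]'; python3 tin.py; python3 go.py 444.5,86,32,-103
```

```text
time_s: 27.83
tcp_pos: [0.4453, 0.0861, 0.1807]
eef_rot: [179.9, -0.1, -102.9]
contact_force: [0.8, 0.6, 0.1]
gripper_width: 0.0758
gripper_force: 0.0
time_s: 28.0
tcp_pos: [0.4473, 0.0868, 0.1817]
eef_rot: [-180.0, -0.0, -103.0]
contact_force: [-0.8, 0.9, 0.1]
gripper_width: 0.0758
gripper_force: 0.0
tin [324. 227.] [444.1  86.4  48.5  47.6  87.4] 0.0601
t 28.05 tcp [447.2  86.7 181.7] rot [-1.7999e+02 -1.0000e-02 -1.0299e+02] F [-0.1 -0.3  0.5] j [ 36.   2. -30.   0. -59. -49.] w 76.0
444.5,86,32,-103 -> [0.0013, 0.0025, 0.1497] [-0.01, -0.01, 0.01] rows 3.6
```

```bash
python3 drive.py '[[0,0.002,0.035,0,0,0],[0,0.002,0.075,0,0,0],[0,0.002,0.11,0,0,0],[0,0.002,0.14,0,0,0],[0,0.002,0.148,0,0,0],[0,0.002,0.148,0,0,0]]'
python3 drive.py '[[0,0,0,0,0,0],[0,0,0,0,0,0],[0,0,0,0,0,0],[0,0,0,0,0,0],[0,0,0,0,0,0]]' 0.05 25
python3 drive.py '[[0,0,-0.02,0,0,0],[0,0,-0.05,0,0,0],[0,0,-0.085,0,0,0],[0,0,-0.12,0,0,0],[0,0,-0.145,0,0,0],[0,0,-0.145,0,0,0],[0,0,-0.145,0,0,0]]'; python3 go.py 541,396,178,-103
```

```text
time_s: 28.55
tcp_pos: [0.4436, 0.0861, 0.0317]
eef_rot: [179.8, -0.2, -103.0]
contact_force: [0.6, -0.2, -0.2]
gripper_width: 0.0759
gripper_force: 0.0
time_s: 28.97
tcp_pos: [0.4456, 0.0878, 0.0352]
eef_rot: [-179.9, 0.1, -102.9]
contact_force: [-0.8, 0.2, 7.7]
gripper_width: 0.0596
gripper_force: 25.0
time_s: 29.55
tcp_pos: [0.4448, 0.0875, 0.1803]
eef_rot: [-179.8, 0.2, -103.0]
contact_force: [0.0, -1.3, -3.3]
gripper_width: 0.0591
gripper_force: 25.0
t 29.55 tcp [444.8  87.5 180.3] rot [-179.85    0.21 -102.98] F [ 0.  -1.3 -3.3] j [ 36.   1. -30.  -0. -58. -49.] w 59.1
541,396,178,-103 -> [-0.3222, -0.0244, 0.0035] [-0.15, 0.21, 0.02] rows 7.7
```

```bash
python3 drive.py '[[-0.02,-0.001,0,0,0,0],[-0.05,-0.004,0,0,0,0],[-0.085,-0.006,0,0,0,0],[-0.12,-0.009,0,0,0,0],[-0.16,-0.012,0,0,0,0],[-0.2,-0.015,0,0,0,0],[-0.24,-0.018,0,0,0,0],[-0.275,-0.021,0,0,0,0],[-0.3,-0.023,0,0,0,0],[-0.316,-0.024,0,0,0,0],[-0.322,-0.0244,0,0,0,0],[-0.322,-0.0244,0,0,0,0]]'
python3 drive.py '[[0,0,0,0,0,0],[0,0,0,0,0,0],[0,0,0,0,0,0],[0,0,0,0,0,0]]'
python3 - <<'E'
from plant import r
from h import *
c=r.capture("wrist"); cv2.imwrite("pics/wrist7.png",c["frame"][:,:,::-1]); np.savez("wrist7.npz",**c)
P,ok=world(c);H=hsv(c);z=P[...,2]
cr=ok&(z>.018)&(z<.03)&(H[...,1]<80)&(P[...,1]>.1)&(P[...,0]<.72)
for m,s,ce in comps(cr,200): print("crate?",ce.round(),len(P[m]),rect(P[m]))
a=P[cr]; print(a.min(0),a.max(0))
E
python3 go.py 541,396,38,-103
```

```text
time_s: 30.55
tcp_pos: [0.5397, 0.3959, 0.1758]
eef_rot: [179.9, -0.2, -102.9]
contact_force: [-0.2, -0.2, -2.5]
gripper_width: 0.0596
gripper_force: 25.0
time_s: 30.88
tcp_pos: [0.5404, 0.3945, 0.179]
eef_rot: [-180.0, 0.0, -103.0]
contact_force: [-0.8, 0.4, -2.4]
gripper_width: 0.0597
gripper_force: 25.0
crate? [276. 111.] 8656 [550.3 304.8 252.4 168.6 -58.1]
crate? [243.  12.] 245 [562.2 236.6  40.1   8.5  -2. ]
[0.41352352 0.21191446 0.01800018] [0.68721693 0.42291146 0.0299392 ]
t 30.93 tcp [540.4 394.7 179.1] rot [-1.7999e+02  3.0000e-02 -1.0300e+02] F [ 0.4  0.8 -2.6] j [ 53.  22.  -4.  -0. -64. -66.] w 59.4
541,396,38,-103 -> [-0.0013, -0.0002, 0.1411] [-0.01, 0.03, -0.0] rows 3.4
```

View pics/wrist7.png

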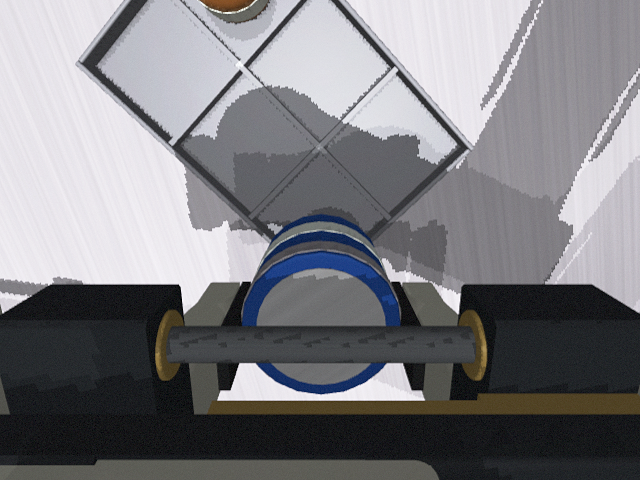

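The crate in the wrist view is centred at about (550.3,304.6) mm at −58.1°. The target cell is directly below the held tin at (320,320).

```bash
python3 drive.py '[[-0.0018,0,0.03,0,0,0],[-0.0018,0,0.065,0,0,0],[-0.0018,0,0.1,0,0,0],[-0.0018,0,0.12,0,0,0],[-0.0018,0,0.13,0,0,0],[-0.0018,0,0.135,0,0,0],[-0.0018,0,0.135,0,0,0]]'
python3 drive.py '[[0,0,0.002,0,0,0],[0,0,0.004,0,0,0],[0,0,0.004,0,0,0]]'; python3 drive.py '[[0,0,0.0015,0,0,0],[0,0,0.0015,0,0,0],[0,0,0.0015,0,0,0]]'; python3 go.py
```

```text
time_s: 31.52
tcp_pos: [0.541, 0.397, 0.0434]
eef_rot: [180.0, -0.0, -103.0]
contact_force: [0.2, 0.3, -1.7]
gripper_width: 0.0595
gripper_force: 25.0
time_s: 31.77
tcp_pos: [0.5413, 0.3976, 0.0407]
eef_rot: [-180.0, 0.1, -103.0]
contact_force: [-0.6, 0.1, -3.6]
gripper_width: 0.0598
gripper_force: 25.0
time_s: 32.02
tcp_pos: [0.5413, 0.3976, 0.0393]
eef_rot: [-179.9, 0.1, -103.0]
contact_force: [-0.8, -1.2, 4.2]
gripper_width: 0.0594
gripper_force: 25.0
t 32.02 tcp [541.3 397.6  39.3] rot [-1.7994e+02  9.0000e-02 -1.0295e+02] F [-0.8 -1.2  4.2] j [ 53.  29. -12.   0. -49. -66.] w 59.4
```

```bash
python3 drive.py '[[0,0,0,0,0,0],[0,0,0,0,0,0],[0,0,0,0,0,0],[0,0,0,0,0,0]]' 0.073 25
python3 drive.py '[[0,0,-0.01,0,0,0],[0,0,-0.03,0,0,0],[0,0,-0.06,0,0,0],[0,0,-0.1,0,0,0],[0,0,-0.14,0,0,0],[0,0,-0.14,0,0,0],[0,0,-0.14,0,0,0]]' 0.076; python3 tin.py; python3 go.py 364.5,225.4,180,-103
```

```text
time_s: 32.35
tcp_pos: [0.5408, 0.397, 0.0379]
eef_rot: [180.0, -0.0, -103.0]
contact_force: [0.7, 1.2, 0.1]
gripper_width: 0.0727
gripper_force: 0.0
time_s: 32.93
tcp_pos: [0.5421, 0.3984, 0.1823]
eef_rot: [-179.8, 0.3, -103.0]
contact_force: [-0.5, -0.2, -1.1]
gripper_width: 0.0761
gripper_force: 0.0
tin [322. 225.] [540.4 395.9  48.3  47.3  77.3] 0.0641
t 32.98 tcp [541.1 397.5 179.9] rot [-1.7994e+02  1.6000e-01 -1.0298e+02] F [-1.   0.3 -0.3] j [ 53.  22.  -4.  -0. -64. -66.] w 76.3
364.5,225.4,180,-103 -> [0.2073, 0.1334, -0.0008] [-0.06, 0.16, 0.02] rows 5.9
```

```bash
python3 drive.py '[[0.02,0.013,0,0,0,0],[0.05,0.032,0,0,0,0],[0.08,0.052,0,0,0,0],[0.11,0.071,0,0,0,0],[0.14,0.09,0,0,0,0],[0.17,0.11,0,0,0,0],[0.195,0.126,0,0,0,0],[0.207,0.1334,0,0,0,0],[0.207,0.1334,0,0,0,0],[0.207,0.1334,0,0,0,0],[0.207,0.1334,0,0,0,0]]'; python3 drive.py '[[0,0,0,0,0,0],[0,0,0,0,0,0]]'; python3 tin.py; python3 go.py 364.2,225.6,33,-103
```

```text
time_s: 33.9
tcp_pos: [0.3646, 0.2256, 0.1779]
eef_rot: [-180.0, -0.0, -103.0]
contact_force: [-0.4, -0.5, 0.0]
gripper_width: 0.0759
gripper_force: 0.0
time_s: 34.07
tcp_pos: [0.3647, 0.2257, 0.1776]
eef_rot: [180.0, -0.1, -103.0]
contact_force: [0.1, 0.4, 0.3]
gripper_width: 0.0761
gripper_force: 0.0
tin [320. 230.] [364.6 225.6  48.2  47.7 -78.8] 0.0601
t 34.12 tcp [364.7 225.6 177.6] rot [ 1.7998e+02 -7.0000e-02 -1.0298e+02] F [0.4 0.2 0.3] j [ 58.  -1. -33.  -0. -58. -71.] w 76.0
364.2,225.6,33,-103 -> [-0.0001, 0.0004, 0.1446] [0.02, -0.07, 0.02] rows 3.5
```

```bash
python3 drive.py '[[0,0,0.035,0,0,0],[0,0,0.075,0,0,0],[0,0,0.11,0,0,0],[0,0,0.135,0,0,0],[0,0,0.144,0,0,0],[0,0,0.144,0,0,0]]'
python3 drive.py '[[0,0,0,0,0,0],[0,0,0,0,0,0],[0,0,0,0,0,0],[0,0,0,0,0,0],[0,0,0,0,0,0]]' 0.05 25
python3 drive.py '[[0,0,-0.02,0,0,0],[0,0,-0.05,0,0,0],[0,0,-0.085,0,0,0],[0,0,-0.12,0,0,0],[0,0,-0.145,0,0,0],[0,0,-0.145,0,0,0],[0,0,-0.145,0,0,0]]'; python3 go.py 585.1,326.3,178,-103
```

```text
time_s: 34.62
tcp_pos: [0.3634, 0.2238, 0.0314]
eef_rot: [179.9, -0.3, -103.0]
contact_force: [-1.0, -0.6, 0.2]
gripper_width: 0.076
gripper_force: 0.0
time_s: 35.03
tcp_pos: [0.365, 0.2261, 0.0351]
eef_rot: [-179.9, 0.1, -103.0]
contact_force: [0.1, 0.1, 3.5]
gripper_width: 0.0594
gripper_force: 25.0
time_s: 35.62
tcp_pos: [0.3645, 0.2258, 0.1804]
eef_rot: [-180.0, 0.2, -103.0]
contact_force: [-1.3, -0.4, -2.3]
gripper_width: 0.0595
gripper_force: 25.0
t 35.62 tcp [364.5 225.8 180.4] rot [-179.96    0.22 -102.98] F [-1.3 -0.4 -2.3] j [ 58.  -1. -33.  -0. -58. -71.] w 59.5
585.1,326.3,178,-103 -> [-0.1475, -0.1924, 0.0031] [-0.04, 0.22, 0.02] rows 5.8
```

```bash
python3 drive.py '[[-0.013,-0.017,0,0,0,0],[-0.032,-0.042,0,0,0,0],[-0.053,-0.069,0,0,0,0],[-0.075,-0.098,0,0,0,0],[-0.097,-0.127,0,0,0,0],[-0.117,-0.153,0,0,0,0],[-0.133,-0.174,0,0,0,0],[-0.143,-0.187,0,0,0,0],[-0.1475,-0.192,0,0,0,0],[-0.1475,-0.192,0,0,0,0],[-0.1475,-0.192,0,0,0,0]]'
python3 drive.py '[[0,0,0,0,0,0],[0,0,0,0,0,0],[0,0,0,0,0,0]]'
python3 drive.py '[[0,0,0.03,0,0,0],[0,0,0.06,0,0,0],[0,0,0.085,0,0,0],[0,0,0.095,0,0,0],[0,0,0.095,0,0,0]]'
python3 go.py 585.1,326.3,40,-103
```

```text
time_s: 36.53
tcp_pos: [0.5834, 0.3252, 0.1771]
eef_rot: [179.9, -0.1, -103.0]
contact_force: [-0.1, -0.9, -2.8]
gripper_width: 0.0591
gripper_force: 25.0
time_s: 36.78
tcp_pos: [0.5839, 0.3258, 0.1796]
eef_rot: [-180.0, 0.0, -102.9]
contact_force: [0.7, 0.6, -2.9]
gripper_width: 0.0594
gripper_force: 25.0
time_s: 37.2
tcp_pos: [0.583, 0.3248, 0.0817]
eef_rot: [179.8, -0.2, -103.0]
contact_force: [-0.3, -0.5, -2.2]
gripper_width: 0.0595
gripper_force: 25.0
t 37.2 tcp [583.  324.8  81.7] rot [ 179.84   -0.21 -102.98] F [-0.3 -0.5 -2.2] j [ 46.  27. -10.  -0. -54. -59.] w 59.5
585.1,326.3,40,-103 -> [-0.0021, -0.0018, 0.0417] [0.16, -0.21, 0.02] rows 1.0
```

```bash
python3 drive.py '[[-0.001,-0.001,0.015,0,0,0],[-0.001,-0.001,0.03,0,0,0],[-0.001,-0.001,0.04,0,0,0],[-0.001,-0.001,0.042,0,0,0],[-0.001,-0.001,0.042,0,0,0]]'
python3 drive.py '[[0,0,0.0015,0,0,0],[0,0,0.002,0,0,0],[0,0,0.002,0,0,0]]'; python3 go.py
```

```text
time_s: 37.62
tcp_pos: [0.5859, 0.3268, 0.0425]
eef_rot: [-180.0, -0.0, -103.0]
contact_force: [-0.4, 0.6, -1.8]
gripper_width: 0.0596
gripper_force: 25.0
time_s: 37.87
tcp_pos: [0.5861, 0.327, 0.0409]
eef_rot: [-180.0, 0.1, -103.0]
contact_force: [0.1, -0.4, -2.6]
gripper_width: 0.0593
gripper_force: 25.0
t 37.87 tcp [586.1 327.   40.9] rot [-1.7996e+02  6.0000e-02 -1.0296e+02] F [ 0.1 -0.4 -2.6] j [ 46.  29. -12.   0. -49. -59.] w 59.3
```

```bash
python3 drive.py '[[0,0,0.001,0,0,0],[0,0,0.002,0,0,0],[0,0,0.002,0,0,0]]'; python3 drive.py '[[0,0,0.0005,0,0,0],[0,0,0.001,0,0,0],[0,0,0.001,0,0,0]]'
```

```text
time_s: 38.12
tcp_pos: [0.5861, 0.3269, 0.0391]
eef_rot: [-180.0, 0.0, -102.9]
contact_force: [-2.2, -0.3, 3.9]
gripper_width: 0.0597
gripper_force: 25.0
time_s: 38.37
tcp_pos: [0.5861, 0.327, 0.0391]
eef_rot: [-179.9, 0.1, -102.9]
contact_force: [-4.0, -1.7, 12.2]
gripper_width: 0.0598
gripper_force: 25.0
```

```bash
python3 drive.py '[[0,0,0,0,0,0],[0,0,0,0,0,0],[0,0,0,0,0,0],[0,0,0,0,0,0]]' 0.073 25
python3 drive.py '[[0,0,-0.01,0,0,0],[0,0,-0.03,0,0,0],[0,0,-0.06,0,0,0],[0,0,-0.1,0,0,0],[0,0,-0.14,0,0,0],[0,0,-0.14,0,0,0],[0,0,-0.14,0,0,0]]' 0.075; python3 tin.py; python3 go.py 424,-130.3,178,-103
```

```text
time_s: 38.7
tcp_pos: [0.5858, 0.3268, 0.037]
eef_rot: [-180.0, 0.0, -103.0]
contact_force: [0.1, -1.2, -0.9]
gripper_width: 0.0727
gripper_force: 0.0
time_s: 39.28
tcp_pos: [0.5872, 0.3279, 0.1813]
eef_rot: [-179.8, 0.3, -103.0]
contact_force: [-0.5, 0.8, -1.3]
gripper_width: 0.0749
gripper_force: 0.0
tin [323. 226.] [585.3 326.2  47.9  47.7 -56.4] 0.0641
t 39.33 tcp [586.1 327.1 178.8] rot [-1.7992e+02  1.5000e-01 -1.0297e+02] F [-0.5 -1.4 -0.5] j [ 46.  22.  -4.  -0. -64. -59.] w 75.1
424,-130.3,178,-103 -> [0.4821, 0.0553, -0.0005] [-0.08, 0.15, 0.03] rows 11.6
```

```bash
python3 drive.py '[[0.02,0.002,0,0,0,0],[0.055,0.006,0,0,0,0],[0.09,0.01,0,0,0,0],[0.13,0.015,0,0,0,0],[0.17,0.02,0,0,0,0],[0.21,0.024,0,0,0,0],[0.25,0.029,0,0,0,0],[0.29,0.033,0,0,0,0],[0.33,0.038,0,0,0,0],[0.37,0.042,0,0,0,0],[0.41,0.047,0,0,0,0],[0.44,0.05,0,0,0,0]]'
python3 drive.py '[[0.025,0.003,0,0,0,0],[0.038,0.005,0,0,0,0],[0.042,0.0055,0,0,0,0],[0.042,0.0055,0,0,0,0],[0.042,0.0055,0,0,0,0],[0.042,0.0055,0,0,0,0],[0.042,0.0055,0,0,0,0]]'; python3 tin.py; python3 go.py 424,-130.3,33,-103
```

```text
time_s: 40.33
tcp_pos: [0.4358, -0.0931, 0.1762]
eef_rot: [179.9, -0.0, -103.0]
contact_force: [0.3, -0.3, -0.9]
gripper_width: 0.075
gripper_force: 0.0
time_s: 40.92
tcp_pos: [0.4238, -0.1298, 0.1769]
eef_rot: [180.0, -0.0, -102.9]
contact_force: [-0.0, -0.0, -0.2]
gripper_width: 0.0751
gripper_force: 0.0
tin [319. 229.] [ 423.8 -130.5   47.9   47.8   75.6] 0.0601
t 40.97 tcp [ 423.8 -129.8  176.9] rot [ 1.7998e+02 -1.0000e-02 -1.0290e+02] F [ 0.3 -1.2 -0.4] j [  9.   1. -31.  -0. -58. -22.] w 75.3
424,-130.3,33,-103 -> [0.0004, -0.0003, 0.1439] [0.02, -0.01, 0.1] rows 3.5
```

```bash
python3 drive.py '[[0.0005,0,0.035,0,0,0],[0.0005,0,0.075,0,0,0],[0.0005,0,0.11,0,0,0],[0.0005,0,0.135,0,0,0],[0.0005,0,0.143,0,0,0],[0.0005,0,0.143,0,0,0]]'
python3 drive.py '[[0,0,0,0,0,0],[0,0,0,0,0,0],[0,0,0,0,0,0],[0,0,0,0,0,0],[0,0,0,0,0,0]]' 0.05 25
python3 drive.py '[[0,0,-0.02,0,0,0],[0,0,-0.05,0,0,0],[0,0,-0.085,0,0,0],[0,0,-0.12,0,0,0],[0,0,-0.145,0,0,0],[0,0,-0.145,0,0,0],[0,0,-0.145,0,0,0]]'; python3 go.py 471.5,353.3,178,-103
```

```text
time_s: 41.47
tcp_pos: [0.4222, -0.1308, 0.0324]
eef_rot: [179.7, -0.1, -102.9]
contact_force: [-0.3, -0.6, 0.8]
gripper_width: 0.0747
gripper_force: 0.0
time_s: 41.88
tcp_pos: [0.4247, -0.1308, 0.0356]
eef_rot: [-179.8, 0.1, -102.9]
contact_force: [-1.9, 2.4, 8.5]
gripper_width: 0.0598
gripper_force: 25.0
time_s: 42.47
tcp_pos: [0.424, -0.1308, 0.1807]
eef_rot: [-179.8, 0.1, -103.0]
contact_force: [-0.0, -1.2, -3.5]
gripper_width: 0.0591
gripper_force: 25.0
t 42.47 tcp [ 424.  -130.8  180.7] rot [-1.7977e+02  1.1000e-01 -1.0299e+02] F [-0.  -1.2 -3.5] j [  8.   0. -31.  -0. -58. -21.] w 59.1
471.5,353.3,178,-103 -> [-0.4824, 0.0626, 0.0034] [-0.23, 0.11, 0.01] rows 11.7
```

```bash
python3 drive.py '[[-0.02,0.002,0,0,0,0],[-0.055,0.007,0,0,0,0],[-0.09,0.012,0,0,0,0],[-0.13,0.017,0,0,0,0],[-0.17,0.022,0,0,0,0],[-0.21,0.027,0,0,0,0],[-0.25,0.032,0,0,0,0],[-0.29,0.038,0,0,0,0],[-0.33,0.043,0,0,0,0],[-0.37,0.048,0,0,0,0],[-0.41,0.053,0,0,0,0],[-0.44,0.057,0,0,0,0]]'
python3 drive.py '[[-0.025,0.003,0,0,0,0],[-0.038,0.005,0,0,0,0],[-0.042,0.0055,0,0,0,0],[-0.042,0.0055,0,0,0,0],[-0.042,0.0055,0,0,0,0],[-0.042,0.0055,0,0,0,0],[-0.042,0.0055,0,0,0,0]]'
python3 drive.py '[[0,0,0.03,0,0,0],[0,0,0.06,0,0,0],[0,0,0.085,0,0,0],[0,0,0.095,0,0,0],[0,0,0.095,0,0,0]]'
python3 go.py 471.5,353.3,40,-103
```

```text
time_s: 43.47
tcp_pos: [0.4658, 0.3129, 0.1771]
eef_rot: [179.9, -0.1, -102.9]
contact_force: [1.2, -0.3, -2.9]
gripper_width: 0.0593
gripper_force: 25.0
time_s: 44.05
tcp_pos: [0.4706, 0.3515, 0.1792]
eef_rot: [180.0, -0.0, -103.0]
contact_force: [0.2, -0.7, -2.3]
gripper_width: 0.0593
gripper_force: 25.0
time_s: 44.47
tcp_pos: [0.4697, 0.3508, 0.0819]
eef_rot: [179.9, -0.2, -103.0]
contact_force: [-0.3, -0.8, -2.7]
gripper_width: 0.0596
gripper_force: 25.0
t 44.47 tcp [469.7 350.8  81.9] rot [ 179.89   -0.23 -103.03] F [-0.3 -0.8 -2.7] j [ 56.  20. -21.  -0. -49. -69.] w 59.6
471.5,353.3,40,-103 -> [-0.003, -0.0012, 0.0419] [0.11, -0.23, -0.03] rows 1.0
```

```bash
python3 drive.py '[[-0.002,-0.001,0.015,0,0,0],[-0.002,-0.001,0.03,0,0,0],[-0.002,-0.001,0.04,0,0,0],[-0.002,-0.001,0.042,0,0,0],[-0.002,-0.001,0.042,0,0,0]]'
python3 drive.py '[[0,0,0.0015,0,0,0],[0,0,0.003,0,0,0],[0,0,0.003,0,0,0]]'; python3 drive.py '[[0,0,0.0005,0,0,0],[0,0,0.001,0,0,0],[0,0,0.001,0,0,0]]'
```

```text
time_s: 44.88
tcp_pos: [0.4723, 0.3544, 0.0425]
eef_rot: [-180.0, -0.0, -103.0]
contact_force: [-0.4, 0.3, -1.5]
gripper_width: 0.0599
gripper_force: 25.0
time_s: 45.13
tcp_pos: [0.4725, 0.3549, 0.0398]
eef_rot: [-180.0, 0.1, -103.0]
contact_force: [0.4, 0.4, -2.2]
gripper_width: 0.0594
gripper_force: 25.0
time_s: 45.38
tcp_pos: [0.4724, 0.3549, 0.0396]
eef_rot: [-180.0, 0.1, -102.9]
contact_force: [-3.5, -1.0, 8.7]
gripper_width: 0.0597
gripper_force: 25.0
```

```bash
python3 drive.py '[[0,0,0,0,0,0],[0,0,0,0,0,0],[0,0,0,0,0,0],[0,0,0,0,0,0]]' 0.073 25
python3 drive.py '[[0,0,-0.01,0,0,0],[0,0,-0.03,0,0,0],[0,0,-0.06,0,0,0],[0,0,-0.1,0,0,0],[0,0,-0.14,0,0,0],[0,0,-0.18,0,0,0],[0,0,-0.21,0,0,0],[0,0,-0.21,0,0,0]]'; python3 tin.py
python3 drive.py '[[0.03,0,0,0,0,0],[0.07,0,0,0,0,0],[0.11,0,0,0,0,0],[0.15,0,0,0,0,0],[0.19,0,0,0,0,0],[0.23,0,0,0,0,0],[0.27,0,0,0,0,0],[0.31,0,0,0,0,0],[0.35,0,0,0,0,0],[0.39,0,0,0,0,0],[0.43,0,0,0,0,0],[0.45,0,0,0,0,0]]'
python3 drive.py '[[0.03,0,0,0,0,0],[0.07,0,0,0,0,0],[0.11,0,0,0,0,0],[0.15,0,0,0,0,0],[0.16,0,0,0,0,0],[0.16,0,0,0,0,0],[0.16,0,0,0,0,0]]'
python3 - <<'E'
from plant import r
from h import *
for n in("top","side"):
    c=r.capture(n); cv2.imwrite(f"pics/{n}8.png",c["frame"][:,:,::-1])
    P,ok=world(c);H=hsv(c);z=P[...,2]
    o=ok&((H[...,0]<5)|(H[...,0]>174))&(H[...,1]>150)&(z>.09)&(abs(P[...,1])<.2)
    for m,s,ce in comps(o,30): print(n,"red",ce.round(),rect(P[m]),np.percentile(P[m][:,2],[5,50,95]).round(4))
    o=ok&(H[...,0]>5)&(H[...,0]<20)&(H[...,1]>150)&(z>.1)&(abs(P[...,1])<.2)
    for m,s,ce in comps(o,30): print(n,"orange",ce.round(),rect(P[m]),np.percentile(P[m][:,2],[50,95]).round(4))
    wh=ok&(abs(z-.063)<.008)&(H[...,1]<90)&(P[...,0]<.8)
    for m,s,ce in comps(wh,80):
        k=rect(P[m])
        if abs(k[2]-48)<9 and abs(k[3]-48)<9: print(n,"tin",ce.round(),k,np.median(P[m][:,2]).round(4))
    print(r.get_state()["time_s"])
E
```

```text
time_s: 45.72
tcp_pos: [0.4723, 0.3546, 0.0382]
eef_rot: [-180.0, 0.0, -103.0]
contact_force: [-0.0, 0.8, -1.1]
gripper_width: 0.0724
gripper_force: 0.0
time_s: 46.38
tcp_pos: [0.4746, 0.3563, 0.2568]
eef_rot: [-179.6, 0.6, -102.9]
contact_force: [0.2, 0.8, 0.5]
gripper_width: 0.0731
gripper_force: 0.0
tin [193. 200.] [585.3 326.1  48.1  47.7  75.3] 0.064
tin [324. 203.] [471.8 355.   47.9  47.7 -64.7] 0.0641
tin [262. 261.] [540.2 396.   48.3  47.5  33.2] 0.064
time_s: 47.43
tcp_pos: [0.3689, -0.0869, 0.2479]
eef_rot: [180.0, -0.0, -103.0]
contact_force: [-0.1, 0.2, -0.0]
gripper_width: 0.073
gripper_force: 0.0
time_s: 48.02
tcp_pos: [0.3343, -0.2405, 0.2476]
eef_rot: [179.9, 0.0, -103.1]
contact_force: [0.2, 0.6, -0.2]
gripper_width: 0.0729
gripper_force: 0.0
top red [330. 213.] [588.3 -22.5 183.4  15.5  -2.1] [0.0956 0.1005 0.1041]
top orange [350. 190.] [635.2 -67.3  58.4  10.4  79.6] [0.1251 0.131 ]
top orange [353. 214.] [586.5 -71.7  57.8  13.9  87.6] [0.1267 0.1318]
top orange [350. 239.] [531.7 -66.7  57.9  15.   88.1] [0.1284 0.1326]
top tin [177. 218.] [587.7 326.   47.9  47.2  50.5] 0.0643
top tin [146. 238.] [543.1 394.4  48.   46.  -89. ] 0.0641
top tin [163. 268.] [474.5 353.7  49.1  45.2  89.3] 0.0641
48.0667
side red [304. 243.] [585.  -22.1 184.1  13.7  -3.6] [0.0965 0.1002 0.1038]
side orange [282. 214.] [636.9 -65.5  56.8  15.6  89.3] [0.1298 0.1326]
side orange [305. 220.] [583.2 -69.1  59.6  15.6  86.2] [0.1294 0.1331]
side orange [329. 228.] [528.5 -62.7  57.5  16.5  89.4] [0.1292 0.1328]
side tin [243. 393.] [585.2 326.2  48.1  48.1 -24.8] 0.0645
side tin [297. 424.] [471.7 354.2  48.1  46.7 -73.1] 0.0643
side tin [253. 436.] [540.  395.5  48.8  48.  -40.5] 0.0644
48.1167
```

View pics/top8.png

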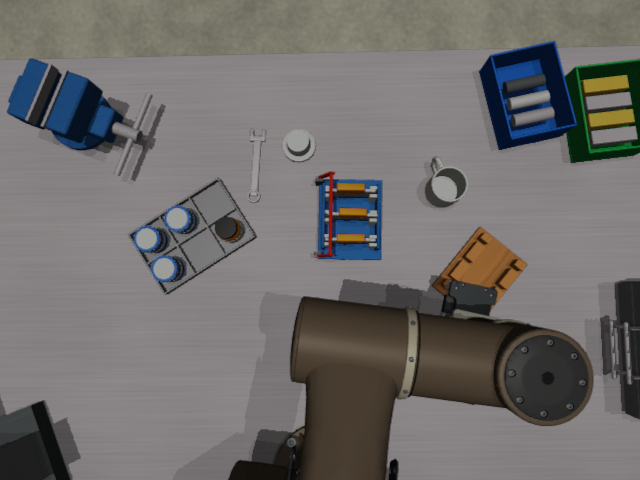

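View pics/side8.png

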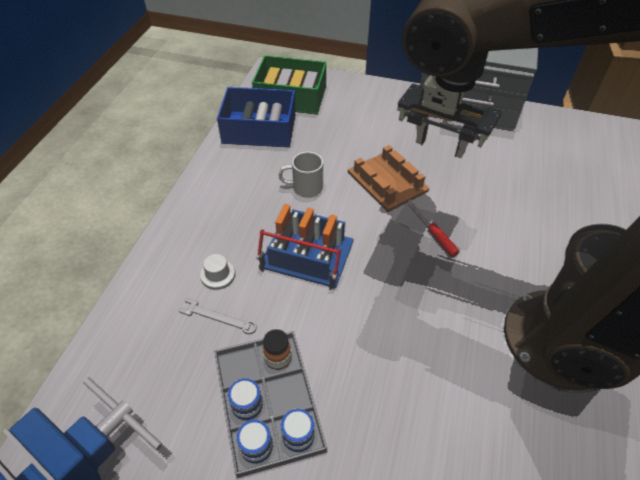

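All three tins are in their cells (top view (177,218), (146,238) and (163,268)), the blades are seated at (350,190–239), and the keeper is shut at (330,213). No other tin is visible in any view, so I'm handing in.

```bash
python3 -c "
from plant import r
print(r.close_job())"
```

```text
the job is handed in; nothing more can be done
None
```

I handed the job in at about 48 s of the 210 s limit. All three blades were fully home in the rack with the keeper then pushed shut to its stop, and all three tins stood upright in free crate cells; the hand-in returned no verdict.

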